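# Line up the wooden blanks and crack open the dry box

### The job

Nudge the three wooden blanks on the white board into an even row, one lying flat and square inside each red outlined place (any order). Then pull the dry box's green lid by its handle until the sticky seal breaks free, and hold it just ajar, about 3 cm open at the front, so that I can slip the blanks in; never let it fly open wider than 8 cm, and leave everything else where it is. Finish while still holding the lid steady at that gap: do not let go.

Things in the scene. Friction and masses are not known exactly. Their poses are not given: they have to be found in the camera images.
- place1 (a point): Centre, at the level of the board's top, of the first (lowest board y) of the three places on the white loading board: a square outlined in red, 52 mm across between the line centres, sides parallel to the board's edges. The three centres lie in one row along the board's y, 75 mm apart. Axes as board.
- place2 (a point): Centre, at the level of the board's top, of the middle of the three places on the white loading board: a square outlined in red, 52 mm across between the line centres, sides parallel to the board's edges. The three centres lie in one row along the board's y, 75 mm apart. Axes as board.
- place3 (a point): Centre, at the level of the board's top, of the last (highest board y) of the three places on the white loading board: a square outlined in red, 52 mm across between the line centres, sides parallel to the board's edges. The three centres lie in one row along the board's y, 75 mm apart. Axes as board.
- blank1: Loose pale wooden blank, a flat square 42 x 42 x 14 mm, about 30 g, lying flat on the white board. Origin at the centre of its underside, z up, x and y parallel to its sides. Which blank lies where varies; any blank may go on any place.
- blank2: Loose mid-brown wooden blank, a flat square 42 x 42 x 14 mm, about 30 g, lying flat on the white board. Origin at the centre of its underside, z up, x and y parallel to its sides. Which blank lies where varies; any blank may go on any place.
- blank3: Loose dark brown wooden blank, a flat square 42 x 42 x 14 mm, about 30 g, lying flat on the white board. Origin at the centre of its underside, z up, x and y parallel to its sides. Which blank lies where varies; any blank may go on any place.
- board: White loading board, 220 (x) x 290 (y) x 12 mm, fixed to the bench. Origin at the centre of its underside, z up; x points away from the robot. The three red outlined places are in the far half (x = +45 mm), the blanks start in the near half, one roughly before each place.
- lid (a joint): Angle of the dry box's green lid (210 x 250 x 14 mm, 0.45 kg), rad: 0 shut, grows as its front edge (towards the robot) rises, to 1.4. Front edge 205 mm from the hinge: a 30 mm gap is 0.146. The seal resists with a peak of about 16 N at the handle over the first 6 mm and is free once the front is up 12 mm (0.06); then only weight, about 3 N at the handle. Let go, it drops to about 9 mm open.
- lid_handle (a point): Middle of the lid's steel handle bar: round, 12 mm thick, 116 mm long along y, centre line 34 mm above the lid's top, on two posts 50 mm either side of the middle; free space below it and on both sides in x. z along the lid's upward normal, x away from the robot towards the hinge. It turns with the lid, 165 mm before the hinge line.
- lid_hinge (a point): Middle of the lid's hinge line, at the far top edge of the dry box (lid's underside, 86 mm above the bench; bar centre line 48 mm higher when shut). The hinge axis is y; the front rises as the lid turns about +y. Axes turn with the lid.
- drybox: Grey plastic tub of the dry box, 200 (x) x 240 (y) x 85 mm, fixed to the bench. Origin at the centre of its underside, z up, x away from the robot towards the hinge.
- sanding_block: Blue sanding block 70 x 26 x 18 mm lying on the white board beside the blanks. Bystander, to be left where it is. Origin at the underside, centre.
- glue: White glue bottle, 56 mm across, 150 mm tall. Bystander, to be left where it is. Origin at the underside, centre.
- tin: Small can with a blue label, 70 mm across, 90 mm tall. Bystander, to be left where it is. Origin at the underside, centre.
- tape: Yellow tape roll, 90 mm across, 24 mm high. Bystander, to be left where it is. Origin at the underside, centre.
- mug: White mug, 80 mm across, 90 mm tall. Bystander, to be left where it is. Origin at the underside, centre.
- screwdriver: Screwdriver with red handle, lying. Bystander, to be left where it is. Origin on its underside, mid-length.
- brush: Paint brush, lying. Bystander, to be left where it is. Origin on its underside, mid-length.
- pencil: Flat orange carpenter's pencil, 12 x 170 x 8 mm, lying. Bystander, to be left where it is. Origin at the underside, centre.
Mind the look-alikes: they are no part of the job. What is shaped like the blank3 but blue or turquoise is not meant.

How it is judged (in metres and radians):
On the way, in this order (a step that is already met when the one before it is completed fails the run):
1. the three blanks lie in the row, one on each place, with the lid still shut (((distance between blank1 and place1 below 0.008 m and (angle between the x axis of blank1 and the x axis of board, either way round below 0.14 rad or angle between the x axis of blank1 and the y axis of board, either way round below 0.14 rad)) or (distance between blank2 and place1 below 0.008 m and (angle between the x axis of blank2 and the x axis of board, either way round below 0.14 rad or angle between the x axis of blank2 and the y axis of board, either way round below 0.14 rad)) or (distance between blank3 and place1 below 0.008 m and (angle between the x axis of blank3 and the x axis of board, either way round below 0.14 rad or angle between the x axis of blank3 and the y axis of board, either way round below 0.14 rad))) and ((distance between blank1 and place2 below 0.008 m and (angle between the x axis of blank1 and the x axis of board, either way round below 0.14 rad or angle between the x axis of blank1 and the y axis of board, either way round below 0.14 rad)) or (distance between blank2 and place2 below 0.008 m and (angle between the x axis of blank2 and the x axis of board, either way round below 0.14 rad or angle between the x axis of blank2 and the y axis of board, either way round below 0.14 rad)) or (distance between blank3 and place2 below 0.008 m and (angle between the x axis of blank3 and the x axis of board, either way round below 0.14 rad or angle between the x axis of blank3 and the y axis of board, either way round below 0.14 rad))) and ((distance between blank1 and place3 below 0.008 m and (angle between the x axis of blank1 and the x axis of board, either way round below 0.14 rad or angle between the x axis of blank1 and the y axis of board, either way round below 0.14 rad)) or (distance between blank2 and place3 below 0.008 m and (angle between the x axis of blank2 and the x axis of board, either way round below 0.14 rad or angle between the x axis of blank2 and the y axis of board, either way round below 0.14 rad)) or (distance between blank3 and place3 below 0.008 m and (angle between the x axis of blank3 and the x axis of board, either way round below 0.14 rad or angle between the x axis of blank3 and the y axis of board, either way round below 0.14 rad))) and value of joint lid below 0.03 rad), for 0.2 s.
2. the seal is broken: the front of the lid is more than about 14 mm up, the row still in order (((distance between blank1 and place1 below 0.008 m and (angle between the x axis of blank1 and the x axis of board, either way round below 0.14 rad or angle between the x axis of blank1 and the y axis of board, either way round below 0.14 rad)) or (distance between blank2 and place1 below 0.008 m and (angle between the x axis of blank2 and the x axis of board, either way round below 0.14 rad or angle between the x axis of blank2 and the y axis of board, either way round below 0.14 rad)) or (distance between blank3 and place1 below 0.008 m and (angle between the x axis of blank3 and the x axis of board, either way round below 0.14 rad or angle between the x axis of blank3 and the y axis of board, either way round below 0.14 rad))) and ((distance between blank1 and place2 below 0.008 m and (angle between the x axis of blank1 and the x axis of board, either way round below 0.14 rad or angle between the x axis of blank1 and the y axis of board, either way round below 0.14 rad)) or (distance between blank2 and place2 below 0.008 m and (angle between the x axis of blank2 and the x axis of board, either way round below 0.14 rad or angle between the x axis of blank2 and the y axis of board, either way round below 0.14 rad)) or (distance between blank3 and place2 below 0.008 m and (angle between the x axis of blank3 and the x axis of board, either way round below 0.14 rad or angle between the x axis of blank3 and the y axis of board, either way round below 0.14 rad))) and ((distance between blank1 and place3 below 0.008 m and (angle between the x axis of blank1 and the x axis of board, either way round below 0.14 rad or angle between the x axis of blank1 and the y axis of board, either way round below 0.14 rad)) or (distance between blank2 and place3 below 0.008 m and (angle between the x axis of blank2 and the x axis of board, either way round below 0.14 rad or angle between the x axis of blank2 and the y axis of board, either way round below 0.14 rad)) or (distance between blank3 and place3 below 0.008 m and (angle between the x axis of blank3 and the x axis of board, either way round below 0.14 rad or angle between the x axis of blank3 and the y axis of board, either way round below 0.14 rad))) and value of joint lid above 0.07 rad), for 0.1 s.
At the end, for the whole second after the job is handed in: Each place has a blank lying flat on it, its centre within 8 mm and its sides within 0.14 rad (8 deg) of the board's; the lid stands still with its front edge 18 to 44 mm open (0.088 to 0.215 rad), carried by the gripper's fingers (more than 1 N on it) and by nothing else (((distance between blank1 and place1 below 0.008 m and (angle between the x axis of blank1 and the x axis of board, either way round below 0.14 rad or angle between the x axis of blank1 and the y axis of board, either way round below 0.14 rad)) or (distance between blank2 and place1 below 0.008 m and (angle between the x axis of blank2 and the x axis of board, either way round below 0.14 rad or angle between the x axis of blank2 and the y axis of board, either way round below 0.14 rad)) or (distance between blank3 and place1 below 0.008 m and (angle between the x axis of blank3 and the x axis of board, either way round below 0.14 rad or angle between the x axis of blank3 and the y axis of board, either way round below 0.14 rad))) and ((distance between blank1 and place2 below 0.008 m and (angle between the x axis of blank1 and the x axis of board, either way round below 0.14 rad or angle between the x axis of blank1 and the y axis of board, either way round below 0.14 rad)) or (distance between blank2 and place2 below 0.008 m and (angle between the x axis of blank2 and the x axis of board, either way round below 0.14 rad or angle between the x axis of blank2 and the y axis of board, either way round below 0.14 rad)) or (distance between blank3 and place2 below 0.008 m and (angle between the x axis of blank3 and the x axis of board, either way round below 0.14 rad or angle between the x axis of blank3 and the y axis of board, either way round below 0.14 rad))) and ((distance between blank1 and place3 below 0.008 m and (angle between the x axis of blank1 and the x axis of board, either way round below 0.14 rad or angle between the x axis of blank1 and the y axis of board, either way round below 0.14 rad)) or (distance between blank2 and place3 below 0.008 m and (angle between the x axis of blank2 and the x axis of board, either way round below 0.14 rad or angle between the x axis of blank2 and the y axis of board, either way round below 0.14 rad)) or (distance between blank3 and place3 below 0.008 m and (angle between the x axis of blank3 and the x axis of board, either way round below 0.14 rad or angle between the x axis of blank3 and the y axis of board, either way round below 0.14 rad))) and angle between each of blank1, blank2, blank3's own z axis and vertical below 0.1 rad and value of joint lid between 0.088 and 0.215 rad and velocity of joint lid between -0.05 and 0.05 rad/s and contact force between the fingers and lid above 1 N and contact force between lid and sanding_block below 0.1 N and contact force between lid and glue below 0.1 N and contact force between lid and tin below 0.1 N and contact force between lid and tape below 0.1 N and contact force between lid and mug below 0.1 N and contact force between lid and screwdriver below 0.1 N and contact force between lid and brush below 0.1 N and contact force between lid and pencil below 0.1 N and contact force between lid and blank1 below 0.1 N and contact force between lid and blank2 below 0.1 N and contact force between lid and blank3 below 0.1 N); the arm keeps its last pose, push and grip.
It fails at once if the lid flew open wider than 8 cm at the front (value of joint lid above 0.4 rad).
It fails at once if a bystander was disturbed (moved over 3 cm) (distance of any of sanding_block, glue, tin, tape, mug, screwdriver, brush, pencil from where it was at the start of the episode above 0.03 m).
It also fails if it takes over 66 s, if anything falls off the work surface, if the arm or the gripper's body presses on something with over 40 N, if the wrist force passes 120 N, or if a joint passes its speed limit or range.

### The arm

A 6-joint arm with a two-finger parallel gripper is mounted at the origin on the work surface. World frame = base frame: x ahead of the robot, y to its left, z up, the work surface at z = 0. Lengths are in m, angles in degrees, forces in N, time in s.
With the tool pointing down it reaches from about 0.25 to 0.725 m from the base axis. Payload 9.7 kg.
Tool frame: the origin (TCP) lies at the very end of the fingers, on their centre line; the grasp point (between the pads) lies 19 mm behind it (bot.grip_point_offset is the z of the grasp point in the tool frame, in m); z points along the fingers, x is the direction in which the jaws open and shut, and the axes are right-handed (so a half turn about z gives the same grasp; the last joint's range is limited). The gripper opens to 85 mm and grips with 20 to 120 N. Pads are 22 mm wide; open, the fingers measure 114 mm over their backs; the gripper's body (76 mm by 85 mm) begins 54 mm behind the grasp point. The pads swing forward as they close: fully open they stand 13 mm farther back than shut.
Start: joints at [65.26, 4.979, 10.078, 95.1, 0, 90], TCP at [0.23, 0.5, 0.206] pointing down, gripper open.
Joint ranges: [-179.16, 179.16], [-48.56, 103.87], [-65.8, 70.77], [-126.05, 130.52], [-82.76, 87.17], [-180, 180]. Speed limits (degrees/s): [127.2, 127.2, 147.25, 180, 180, 180].

### API

Orientations are given as [roll, pitch, yaw] about the fixed x, y, z axes, in that order (R = Rz(yaw) Ry(pitch) Rx(roll)).
In Python, from workcell import get_obs, viewer, job_done, bot gives the robot as it stands.
- The arm moves only by the shell command python3 -m handwheel 'ROWS' [FORCE]. ROWS is JSON, a list of rows, each a list of 5 numbers: the closure, from 0 (fully open) to 1 (shut), then the shift along the world's x, y, z in m, then the turn about the world's z in degrees. A call has 1 to 5 rows; each row is the pose to reach, as a shift and turn from the pose measured when the call began; what a row does not reach only later rows make up. A row lasts 1/10 s, in which the tool goes at most 50 mm and 8.59 degrees, less where a joint would pass 70% of its speed; a pose out of reach is approached as far as the arm can. A call with a gripper value outside its range is refused whole. The fingers move at their own pace and stop on an object; FORCE is the grip in N (left out, the last holds). Time passes only in rows, so rows that repeat a pose let the fingers close. It gives the time, the measured TCP pose, the force and the opening at its end, in the units of the state.
- get_obs(): the state, without advancing time (a new reading comes with each control period).
- viewer.camera(name): name is "side" or "top"; returns a dict with "color" (400x640x3 uint8, blue, green, red), "K" (3x3 intrinsics, pixels), "dist_coeffs" ([k1, k2, p1, p2, k3] as OpenCV has them; the pictures are not rectified), "origin" and "orientation" of the camera in the world. Camera axes: x right, y down, z forward; pixel columns grow to the right and rows downward; lengths in m; the calibration is good to about 2 mm. A picture is of the moment at which its call begins. There is no depth.
- job_done(): hands the job in, once; it reports no verdict.
The state is a dict: "time": time; "q": joint angles; "qd": joint speeds; "joint_efforts": joint torques, N m; "ee_pos": TCP position; "tcp_rot": TCP orientation; "wrist_force": force on the tool from outside, world axes, zero at the start; "torque": the same for the moment, N m; "opening": finger opening in m.
Only numpy, scipy, OpenCV 4.12 (cv2) and the standard library are available. Lean on these libraries where they do the work, as an engineer would, in place of code of your own. Each camera call takes 0.05 s, during which the arm holds its last target.

## Working session

There is one attempt and no reset: what is moved stays moved. The work goes in short steps, Python scripts to look and compute and a shell command to move; the robot and the scene stay as the last step left them, time stands still between calls to the robot, and variables do not carry over. Pictures are saved under pics/ and viewed, and the job is handed in when it is done.

```bash
ls; mkdir -p pics
python3 - <<'E'
from workcell import get_obs, viewer, job_done, bot
import cv2
print(get_obs()); print(bot.grip_point_offset)
for n in("side","top"):
    c=viewer.camera(n); cv2.imwrite(f"pics/{n}0.png",c["color"]); print(n,c["K"],c["dist_coeffs"],c["origin"],c["orientation"])
E
```

```text
pics
{'time': 0.0, 'q': array([ 6.52606712e+01,  5.01188087e+00,  1.00333967e+01,  9.51001033e+01,
       -4.03823321e-04,  9.00012592e+01]), 'qd': array([-0.01562869, -0.0618512 ,  0.01450226, -0.00511759, -0.00809029,
       -0.05416236]), 'joint_efforts': array([ 4.59124367e-04, -5.20381987e+01,  4.64809656e+01,  1.63449801e-02,
        1.15041785e-04,  2.28978841e-06]), 'ee_pos': array([0.23005723, 0.49927204, 0.20516614]), 'tcp_rot': array([1.79999594e+02, 7.85874049e-02, 6.52594121e+01]), 'wrist_force': array([ 0.86491041,  0.31059256, -0.7422732 ]), 'torque': array([-0.00506925, -0.00058249,  0.00295367]), 'opening': 0.08557162285168576}
-0.0187
side [[398.47363612   0.         317.42199885]
 [  0.         398.47363612 205.60236974]
 [  0.           0.           1.        ]] [-0.0942023  0.         0.         0.         0.       ] [0.0960082  0.70501302 0.96086513] [-135.5629795    -1.17270899 -142.89559269]
top [[430.87648437   0.         318.36764958]
 [  0.         430.87648437 199.34371476]
 [  0.           0.           1.        ]] [-0.05899533  0.          0.          0.          0.        ] [0.33044318 0.02612294 1.51018413] [-170.46394063   -1.71600262  -88.81326078]
```

View pics/side0.png

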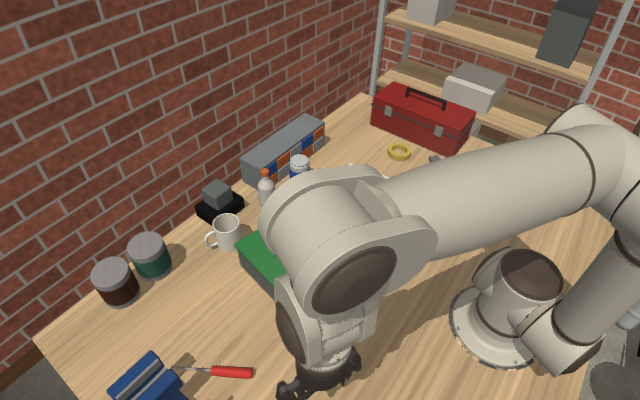

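View pics/top0.png

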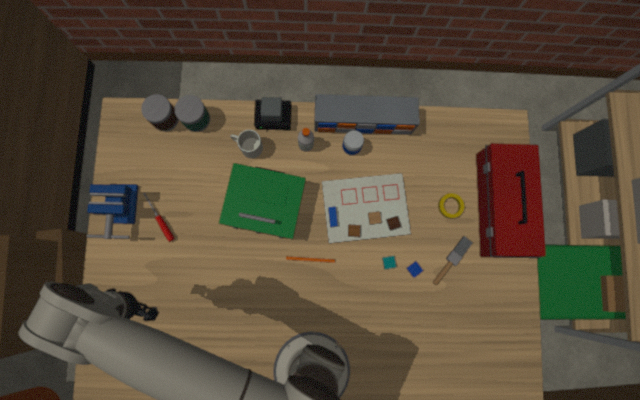

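The top view shows the green lid at about (264,200) with its handle at (260,218). The board is at about (366,208), with the red places at (349,196), (370,194) and (391,192). The blanks are at (355,230), (375,217) and (394,223). The side view is blocked by the arm. Next I'll measure and look closer.

```bash
cat > h.py <<'E'
import numpy as np, cv2
from scipy.spatial.transform import Rotation as Ro
from workcell import get_obs, viewer, bot
def cam(n):
    c=viewer.camera(n); c["R"]=Ro.from_euler("xyz",c["orientation"],degrees=True).as_matrix(); return c
def ray(c,px):
    p=cv2.undistortPoints(np.array(px,float).reshape(-1,1,2),np.array(c["K"]),np.array(c["dist_coeffs"])).reshape(-1,2)
    return np.c_[p,np.ones(len(p))]@c["R"].T
def onz(c,px,z):
    d=ray(c,px); o=np.array(c["origin"]); return o+d*((z-o[2])/d[:,2])[:,None]
def tri(c1,p1,c2,p2):
    d1=ray(c1,[p1])[0];d2=ray(c2,[p2])[0];o1=np.array(c1["origin"]);o2=np.array(c2["origin"])
    d1/=np.linalg.norm(d1);d2/=np.linalg.norm(d2)
    s=np.linalg.lstsq(np.c_[d1,-d2],o2-o1,rcond=None)[0]
    a=o1+s[0]*d1;b=o2+s[1]*d2; return (a+b)/2,np.linalg.norm(a-b)
def proj(c,P):
    R=c["R"].T; r=cv2.Rodrigues(R)[0]; t=-R@np.array(c["origin"])
    return cv2.projectPoints(np.array(P,float).reshape(-1,1,3),r,t,np.array(c["K"]),np.array(c["dist_coeffs"]))[0].reshape(-1,2)
def crop(c,u0,v0,u1,v1,f,name):
    im=cv2.resize(c["color"][v0:v1,u0:u1],None,fx=f,fy=f,interpolation=cv2.INTER_CUBIC); cv2.imwrite("pics/"+name,im)
E
python3 - <<'E'
from h import *
c=cam("top"); crop(c,215,155,425,275,3.8,"c1.png")
hsv=cv2.cvtColor(c["color"],cv2.COLOR_BGR2HSV)
for p in [(355,230),(375,217),(394,223),(342,196),(390,263),(415,270),(334,217),(345,210),(355,236)]: print(p,hsv[p[1],p[0]], onz(c,[p],0.012)[0].round(3))
E
```

```text
(355, 230) [ 14 138  96] [ 0.478 -0.144  0.012]
(375, 217) [ 15 116 121] [ 0.525 -0.214  0.012]
(394, 223) [ 10 136  60] [ 0.506 -0.282  0.012]
(342, 196) [  8  78 147] [ 0.597 -0.097  0.012]
(390, 263) [ 88 196 100] [ 0.366 -0.267  0.012]
(415, 270) [109 212 113] [ 0.343 -0.354  0.012]
(334, 217) [107 208 119] [ 0.522 -0.07   0.012]
(345, 210) [ 36  24 150] [ 0.547 -0.108  0.012]
(355, 236) [ 14  69 103] [ 0.457 -0.144  0.012]
```

View pics/c1.png

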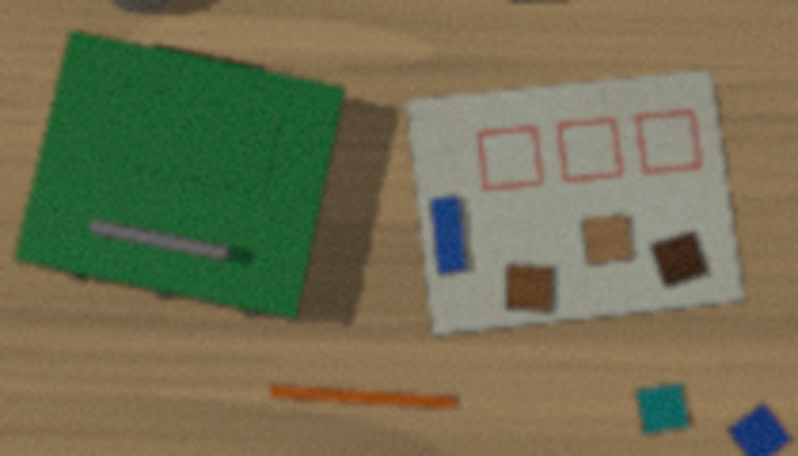

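Candidates, by top-view pixel:
- **Blanks:** mid-brown (355,230), pale (375,217) and dark brown (394,223), all on the white board.
- **Look-alikes:** turquoise (390,263) and blue (415,270), on the bench and rejected by colour and position.
- **Bystander:** blue block (334,217).

The crop confirms this choice. Next are the top-view measurements.

```bash
cat >> h.py <<'E'
def comps(m,amin,amax):
    n,l,s,ce=cv2.connectedComponentsWithStats(m.astype(np.uint8)); out=[]
    for i in range(1,n):
        if amin<=s[i,4]<=amax: out.append((l==i))
    return out
def rectxy(c,m,z):
    cs,_=cv2.findContours(m.astype(np.uint8),cv2.RETR_EXTERNAL,cv2.CHAIN_APPROX_NONE)
    k=max(cs,key=cv2.contourArea).reshape(-1,2)
    P=onz(c,k,z)[:,:2]
    r=cv2.minAreaRect((P*1000).astype(np.float32))
    v,u=np.nonzero(m); cen=onz(c,np.c_[u,v],z)[:,:2].mean(0)
    return cen,r
def blanks(c,roi,z=0.026,f=4):
    """upsampled colour mask of brown things on the board"""
    u0,v0,u1,v1=roi
    im=cv2.resize(c["color"][v0:v1,u0:u1],None,fx=f,fy=f,interpolation=cv2.INTER_CUBIC)
    hsv=cv2.cvtColor(cv2.GaussianBlur(im,(0,0),1.5),cv2.COLOR_BGR2HSV)
    H,S,V=cv2.split(hsv)
    return im,H,S,V
def up2px(p,roi,f=4): return (np.array(p,float)+0.5)/f-0.5+np.array(roi[:2])
E
python3 - <<'E'
from h import *
c=cam("top"); roi=(318,170,416,246);f=4
im,H,S,V=blanks(c,roi,f=f)
def report(name,m,z,amin,amax):
    m=m.astype(np.uint8)
    cs,_=cv2.findContours(m,cv2.RETR_EXTERNAL,cv2.CHAIN_APPROX_NONE)
    for k in cs:
        if not amin<cv2.contourArea(k)<amax: continue
        P=onz(c,up2px(k.reshape(-1,2),roi,f),z)[:,:2]*1000
        r=cv2.minAreaRect(P.astype(np.float32)); M=cv2.moments(P.astype(np.float32))
        print(name,"px",up2px(k.reshape(-1,2),roi,f).mean(0).round(1),"rect",np.round(r[0],1),np.round(r[1],1),round(r[2],1),"cen",round(M['m10']/M['m00'],1),round(M['m01']/M['m00'],1))
report("brown",(H<25)&(S>95),0.026,300,3000)
red=((H<12)|(H>172))&(S>40)&(V>90)
report("red",red,0.012,300,6000)
board=((S<62)&(V>110))
board=cv2.morphologyEx(board.astype(np.uint8),cv2.MORPH_CLOSE,np.ones((45,45)))
report("board",board,0.012,10000,1e6)
E
```

```text
red px [348.7 196.1] rect [ 597.5 -121.1] [59.8 59.9] 6.9 cen 597.6 -121.1
red px [369.7 194.1] rect [ 607.2 -195.5] [60.4 60. ] 8.7 cen 607.1 -195.5
red px [390.5 191.8] rect [ 617.  -269.8] [59.7 60.8] 6.9 cen 616.8 -270.1
board px [365.4 208.1] rect [ 558.5 -179.2] [250.7 318.3] 12.0 cen 559.8 -179.3
```

Run:
```python
from h import *
c=cam("top"); roi=(210,155,315,247);f=4
im,H,S,V=blanks(c,roi,f=f)
g=(H>50)&(H<85)&(S>100)
g2=cv2.morphologyEx(g.astype(np.uint8),cv2.MORPH_CLOSE,np.ones((31,31)))
hm=((S<70)&(V>50))&(cv2.erode(g2,np.ones((15,15)))>0)
for n,m,z in(("lid",g2,0.1),("handle",hm,0.14)):
    cs,_=cv2.findContours(m.astype(np.uint8),cv2.RETR_EXTERNAL,cv2.CHAIN_APPROX_NONE)
    for k in cs:
        if cv2.contourArea(k)<200: continue
        P=onz(c,up2px(k.reshape(-1,2),roi,f),z)[:,:2]*1000
        r=cv2.minAreaRect(P.astype(np.float32))
        print(n,up2px(k.reshape(-1,2),roi,f).mean(0).round(1),np.round(r[0],1),np.round(r[1],1),round(r[2],1),np.round(cv2.boxPoints(r)).tolist())
```

```text
lid [262.4 200.6] [561.4 174. ] [247.8 210.4] 79.6 [[436.0, 71.0], [643.0, 33.0], [687.0, 277.0], [480.0, 315.0]]
handle [256.6 217.7] [497.  186.2] [118.4  13.1] 79.5 [[480.0, 129.0], [493.0, 127.0], [514.0, 243.0], [501.0, 246.0]]
```

```bash
cat >> h.py <<'E'
def find_blanks(c,roi=(318,170,416,246),f=4,z=0.026,box=((300,-330),(700,-30))):
    im,H,S,V=blanks(c,roi,f=f); yb=np.deg2rad(7.43)
    m=((H<25)&(S>88)&(V<160)).astype(np.uint8); out=[]
    cs,_=cv2.findContours(m,cv2.RETR_LIST,cv2.CHAIN_APPROX_NONE)
    for k in cs:
        if not 800<cv2.contourArea(k)<4000: continue
        px=up2px(k.reshape(-1,2),roi,f)
        P=onz(c,px,z)[:,:2]*1000
        r=cv2.minAreaRect(P.astype(np.float32)); M=cv2.moments(P.astype(np.float32))
        out.append((px.mean(0),np.array([M['m10'],M['m01']])/M['m00'],r))
        print("blank px",px.mean(0).round(1),"cen",out[-1][1].round(1),"size",np.round(r[1],1),"ang",round((r[2]+45)%90-45,1),"meanV",int(V[int(k[:,0,1].mean()),int(k[:,0,0].mean())]))
    return out
E
python3 - <<'E'
from h import *
c=cam("top"); find_blanks(c)
E
```

```text
blank px [353.9 230.2] cen [ 475.5 -138.5] size [39.6 38. ] ang -2.0 meanV 94
blank px [393.3 222.7] cen [ 505.  -276.4] size [35.8 36.9] ang 18.8 meanV 62
blank px [374.4 217.5] cen [ 521.9 -209.9] size [38.7 39.8] ang 8.4 meanV 119
```

The three blanks and three places are measured from the top. I'm moving the arm clear of both views, towards the right of the board.

```bash
python3 -m handwheel '[[0,0.01,-0.05,0.01,-8],[0,0.02,-0.10,0.02,-16],[0,0.03,-0.147,0.03,-24],[0,0.04,-0.19,0.03,-32],[0,0.05,-0.24,0.03,-40]]'
python3 -m handwheel '[[0,0.01,-0.05,0,-5],[0,0.02,-0.10,0,-10],[0,0.03,-0.147,0,-15],[0,0.04,-0.195,0,-18],[0,0.05,-0.24,0,-18]]'
python3 -m handwheel '[[0,0.01,-0.05,0,0],[0,0.02,-0.10,0,0],[0,0.03,-0.147,0,0],[0,0.04,-0.195,0,0],[0,0.05,-0.24,0,0]]'
python3 -m handwheel '[[0,0,-0.05,0,0],[0,0,-0.10,0,0],[0,0,-0.147,0,0],[0,0,-0.19,0,0],[0,0,-0.19,0,0]]'
python3 - <<'E'
from h import *
for n in("side","top"):
    c=cam(n); cv2.imwrite(f"pics/{n}1.png",c["color"])
find_blanks(c)
E
```

```text
time: 0.8
ee_pos: [0.28, 0.2589, 0.2359]
tcp_rot: [-180.0, -0.0, 25.0]
wrist_force: [1.3, -0.5, -0.3]
opening: 0.0853
time: 1.3
ee_pos: [0.3298, 0.0169, 0.2363]
tcp_rot: [-180.0, -0.1, 6.9]
wrist_force: [1.5, 1.0, -0.1]
opening: 0.0855
time: 1.8
ee_pos: [0.3795, -0.2257, 0.2364]
tcp_rot: [180.0, -0.2, 6.8]
wrist_force: [1.3, 1.3, 0.9]
opening: 0.085
time: 2.3
ee_pos: [0.3787, -0.4197, 0.2339]
tcp_rot: [-179.9, -0.0, 6.6]
wrist_force: [0.1, 0.6, -0.8]
opening: 0.0855
blank px [353.9 230.3] cen [ 475.4 -138.3] size [39.3 38.2] ang -1.7 meanV 92
blank px [393.3 222.6] cen [ 505.2 -276.4] size [35.6 37.4] ang 18.5 meanV 64
blank px [374.4 217.4] cen [ 521.8 -209.8] size [38.6 39.8] ang 8.2 meanV 116
```

View pics/side1.png

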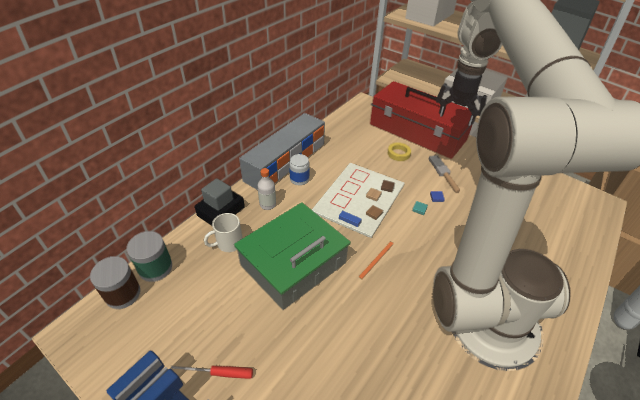

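View pics/top1.png

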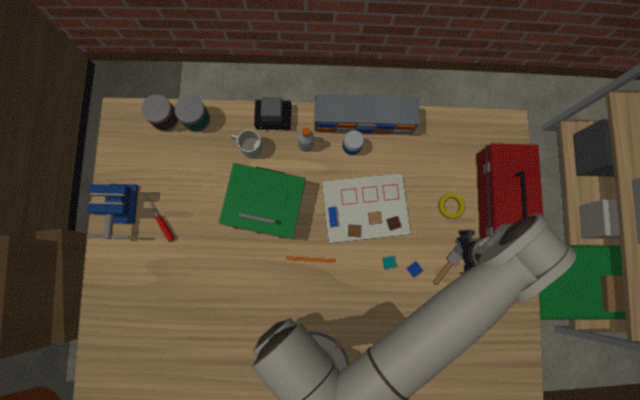

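Both views are now clear. In the side view the blanks are at about (374,194), (374,212) and (388,186), the places at (340,201), (351,187) and (360,175), and the handle at (309,251). Next I'll triangulate the heights.

Run:
```python
from h import *
t=cam("top"); s=cam("side")
def cen(c,roi,fn,amin,amax,f=4):
    im,H,S,V=blanks(c,roi,f=f); m=fn(H.astype(int),S.astype(int),V.astype(int)).astype(np.uint8); o=[]
    cs,_=cv2.findContours(m,cv2.RETR_LIST,cv2.CHAIN_APPROX_NONE)
    for k in cs:
        a=cv2.contourArea(k)
        if amin<a<amax:
            M=cv2.moments(k); o.append((up2px([M['m10']/a,M['m01']/a],roi,f),a))
    return o
for nm,fn,am in(("blank",lambda H,S,V:(H<25)&(S>88)&(V<160),(700,4500)),("red",lambda H,S,V:((H<12)|(H>172))&(S>40)&(V>90),(1200,6000))):
    A=cen(t,(318,170,416,246),fn,*am); B=cen(s,(308,158,410,240),fn,*am)
    print(nm,[(p.round(1).tolist(),a) for p,a in B])
    for p,a in A:
        r=[(tri(t,p,s,q),q) for q,b in B]
        r=[x for x in r if x[0][1]<0.012]
        for x in r: print(p.round(1),x[1].round(1),(x[0][0]*1000).round(1),round(x[0][1]*1000,1))
# handle
for c,roi,n in((t,(238,208,284,226),"top"),(s,(280,230,340,275),"side")):
    im,H,S,V=blanks(c,roi); m=((S<75)&(V>90)).astype(np.uint8)
    cv2.imwrite(f"pics/hm_{n}.png",np.hstack([im,cv2.merge([m*255]*3)]))
    cs,_=cv2.findContours(m,cv2.RETR_EXTERNAL,cv2.CHAIN_APPROX_NONE)
    for k in sorted(cs,key=cv2.contourArea)[-2:]:
        r=cv2.minAreaRect(k); print(n,cv2.contourArea(k),up2px(r[0],roi),up2px(cv2.boxPoints(r),roi).round(1).tolist())
```

```text
blank [([373.9, 212.0], 2000.5), ([387.2, 185.7], 1420.5)]
[353.9 230.2] [373.9 212. ] [ 476.8 -139.7   13.4] 0.3
[393.4 222.6] [387.2 185.7] [ 506.8 -279.1   13.1] 0.2
red [([340.5, 200.3], 2105.5), ([340.5, 200.3], 3261.0), ([350.3, 187.4], 1875.5), ([350.2, 187.3], 2928.0), ([359.5, 175.3], 1689.5), ([359.4, 175.3], 2650.5)]
[348.8 196.2] [340.5 200.3] [ 598.1 -121.5    7.4] 0.2
[348.8 196.2] [340.5 200.3] [ 598.2 -121.5    7. ] 0.3
[369.8 194. ] [350.3 187.4] [ 608.1 -196.4    6.9] 0.3
[369.8 194. ] [350.2 187.3] [ 608.1 -196.3    7.2] 0.4
[348.8 196.1] [340.5 200.3] [ 598.3 -121.5    7.4] 0.1
[348.8 196.1] [340.5 200.3] [ 598.4 -121.5    7. ] 0.1
[369.7 194. ] [350.3 187.4] [ 608.1 -196.2    7.1] 0.1
[369.7 194. ] [350.2 187.3] [ 608.1 -196.1    7.3] 0.2
[390.6 191.8] [359.5 175.3] [ 617.7 -271.1    7.2] 0.2
[390.6 191.8] [359.4 175.3] [ 617.9 -271.1    6.8] 0.2
[390.6 191.8] [359.5 175.3] [ 617.7 -271.1    7.2] 0.2
[390.6 191.8] [359.4 175.3] [ 618.  -271.2    6.7] 0.1
top 0.0 [259.875 220.375] [[259.9, 220.4], [259.9, 220.4], [259.9, 220.4], [259.9, 220.4]]
top 949.0 [255.69001579 217.89351368] [[238.0, 215.7], [238.8, 212.3], [273.4, 220.1], [272.6, 223.5]]
side 89.0 [334.29898071 270.51857376] [[328.9, 273.7], [339.1, 266.4], [339.7, 267.3], [329.5, 274.6]]
side 3634.5 [307.90354538 251.38196945] [[286.7, 259.8], [323.0, 234.3], [329.1, 242.9], [292.8, 268.5]]
```

View pics/hm_side.png

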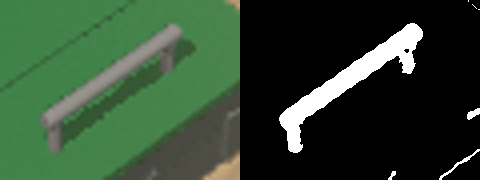

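Run:
```python
from h import *
t=cam("top"); s=cam("side")
p=proj(t,[[.497,.1862,.14],[.4873,.1285,.14],[.5075,.2445,.14]])
print(p)
f=lambda u,v:((u+.5)/4-.5+280,(v+.5)/4-.5+230)
e1=f(48,118);e2=f(174,32)
print(tri(t,p[1],s,e2),tri(t,p[2],s,e1))
print(tri(t,p[0],s,((e1[0]+e2[0])/2,(e1[1]+e2[1])/2)))
# gripper tip check
print(proj(t,[get_obs()["ee_pos"]]),proj(s,[get_obs()["ee_pos"]]),get_obs()["ee_pos"])
crop(t,430,215,510,275,8,"g_t.png"); crop(s,430,60,500,125,8,"g_s.png")
```

```text
[[256.50547413 217.70250145]
 [274.4707623  221.16967013]
 [238.40524813 213.98369497]]
(array([0.48943414, 0.12978068, 0.12677161]), np.float64(0.001358083015830601)) (array([0.50709305, 0.24457189, 0.13681732]), np.float64(0.001821644241727269))
(array([0.49869184, 0.18759324, 0.13025358]), np.float64(0.0011204033170145288))
[[453.76113519 257.52846887]] [[451.84558718 129.20485427]] [ 0.37980695 -0.41462396  0.23708763]
```

View pics/g_t.png

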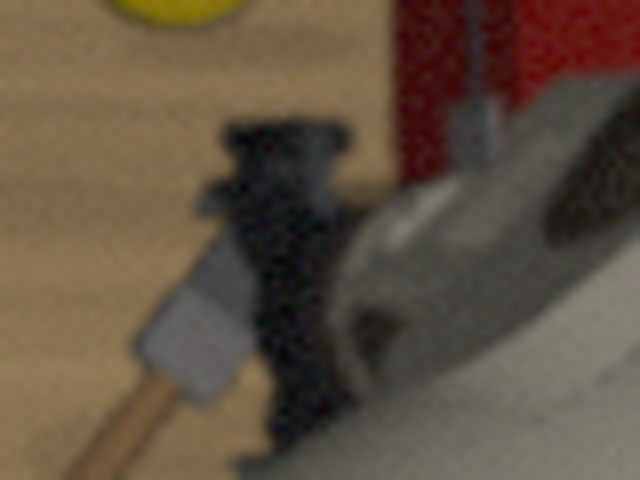

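View pics/g_s.png

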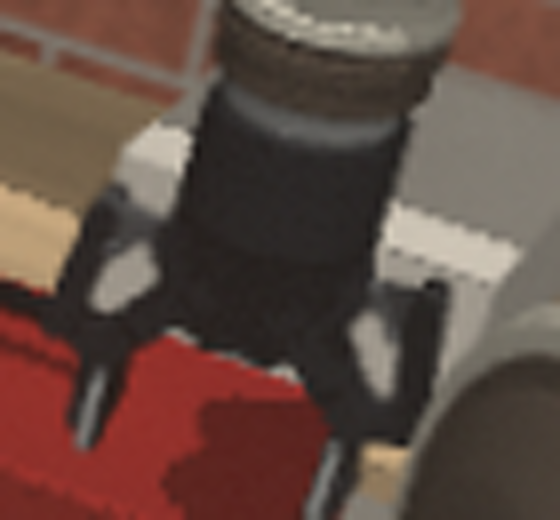

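Triangulated heights come out about 5 mm below the text: board top about 7 mm, bar about 130 mm. That is within what 2 mm of calibration error gives across these rays, and xy agrees to 1–1.5 mm. Now I'll approach the pale blank with the jaws half shut, then descend.

```bash
python3 -m handwheel '[[0.1,0.03,0.04,0,2],[0.2,0.06,0.08,0,2],[0.25,0.09,0.12,0,2],[0.3,0.12,0.16,-0.02,2],[0.3,0.143,0.205,-0.05,2]]' 30
python3 -m handwheel '[[0.3,0,0,0,0],[0.3,0,0,0,0]]'
python3 - <<'E'
from h import *
for i in range(3): 
    o=get_obs(); print(o["ee_pos"].round(4),o["tcp_rot"][2].round(2)); cam("top")
E
```

```text
time: 3.1
ee_pos: [0.5192, -0.2173, 0.1952]
tcp_rot: [179.8, -0.4, 9.0]
wrist_force: [1.0, -0.1, -1.1]
opening: 0.06
time: 3.3
ee_pos: [0.5193, -0.2153, 0.1955]
tcp_rot: [179.8, -0.4, 9.2]
wrist_force: [-1.2, -0.5, 0.4]
opening: 0.0598
[ 0.5193 -0.2153  0.1955] 9.2
[ 0.5191 -0.2166  0.1961] 9.1
[ 0.519  -0.2174  0.1964] 9.02
```

```bash
python3 -m handwheel '[[0.3,0.003,0.006,-0.045,-1],[0.3,0.003,0.006,-0.09,-1],[0.3,0.003,0.006,-0.13,-1],[0.3,0.003,0.006,-0.13,-1]]'
python3 -m handwheel '[[0.3,0,0,-0.02,0],[0.3,0,0,-0.035,0],[0.3,0,0,-0.05,0],[0.3,0,0,-0.05,0]]'
python3 - <<'E'
from h import *
s=cam("side"); crop(s,330,130,420,235,6,"d1.png"); print(get_obs()["ee_pos"])
E
```

```text
time: 3.85
ee_pos: [0.5186, -0.2119, 0.0616]
tcp_rot: [180.0, -0.1, 7.9]
wrist_force: [-0.3, -0.4, 0.9]
opening: 0.0599
time: 4.25
ee_pos: [0.518, -0.212, 0.0107]
tcp_rot: [-180.0, -0.0, 7.8]
wrist_force: [-0.3, -0.5, -0.6]
opening: 0.0598
[ 0.51849566 -0.21207347  0.01172107]
```

View pics/d1.png

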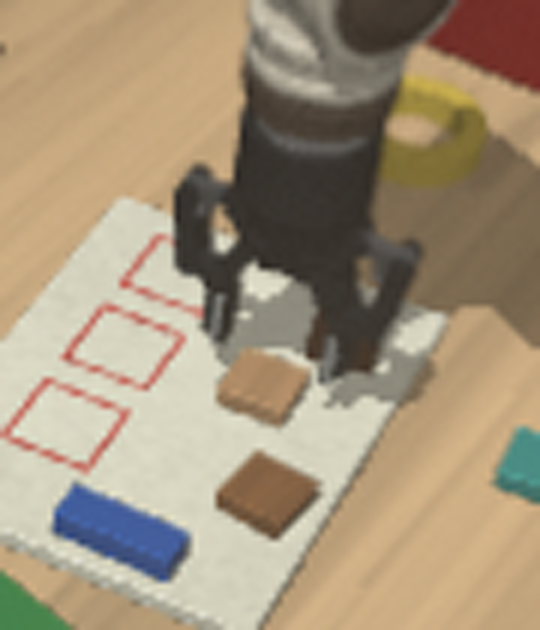

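Run:
```python
from h import *
s=cam("side"); y=np.deg2rad(7.8); a=np.array([np.cos(y),np.sin(y),0])
for z in(0.011,0.017,0.024):
  P=np.array([.5183,-.212,z]); q=proj(s,[P,P+.03*a,P-.03*a]); print(z,((q-[330,130])*6).round().tolist())
q=proj(s,[[.5218,-.2098,.026]]); print(((q-[330,130])*6).round())
t=cam("top"); crop(t,318,165,416,246,7,"d2.png"); print(((proj(t,[P])-[318,165])*7).round())
```

```text
0.011 [[267.0, 391.0], [220.0, 372.0], [315.0, 409.0]]
0.017 [[268.0, 383.0], [221.0, 365.0], [317.0, 402.0]]
0.024 [[270.0, 374.0], [222.0, 356.0], [318.0, 393.0]]
[[263. 371.]]
[[398. 375.]]
```

View pics/d2.png

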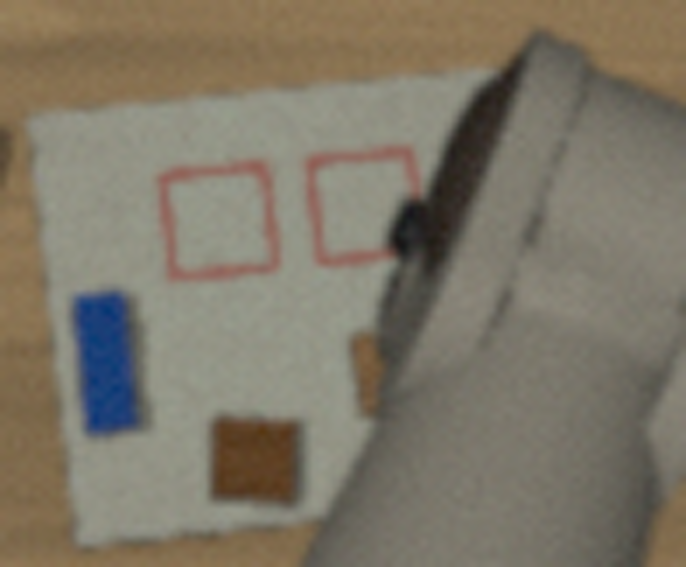

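The fingers straddle the pale blank, with tips at about (215,340) and (330,380) in the crop. I'll close and check that the opening stops near 42 mm.

```bash
python3 -m handwheel '[[0.4,0,0,0.002,0],[0.5,0,0,0.002,0],[0.6,0,0,0.002,0],[0.7,0,0,0.002,0],[0.7,0,0,0.002,0]]' 25
python3 - <<'E'
from h import *
s=cam("side"); crop(s,330,130,420,235,6,"d3.png"); print(get_obs()["ee_pos"],get_obs()["opening"])
E
```

```text
time: 4.9
ee_pos: [0.5192, -0.2122, 0.0148]
tcp_rot: [179.9, -0.1, 7.9]
wrist_force: [0.8, 0.3, -1.0]
opening: 0.0255
[ 0.51917078 -0.21218142  0.0147602 ] 0.025530089519366663
```

View pics/d3.png

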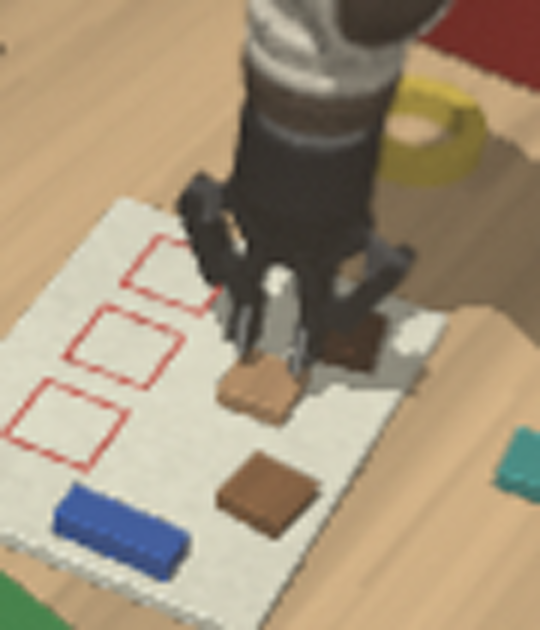

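Run:
```python
from h import *
s=cam("side"); crop(s,352,170,402,212,14,"d4.png"); o=get_obs(); print(o["ee_pos"],o["q"],o["wrist_force"],o["torque"])
```

```text
[ 0.51914617 -0.21218464  0.01471416] [-2.22423361e+01  6.95008489e+00 -8.97123582e+00  7.39276088e+01
  2.09483580e-02  5.99070515e+01] [-0.47803752 -0.15486924 -0.74702933] [ 0.02130336 -0.00676212 -0.0291399 ]
```

View pics/d4.png

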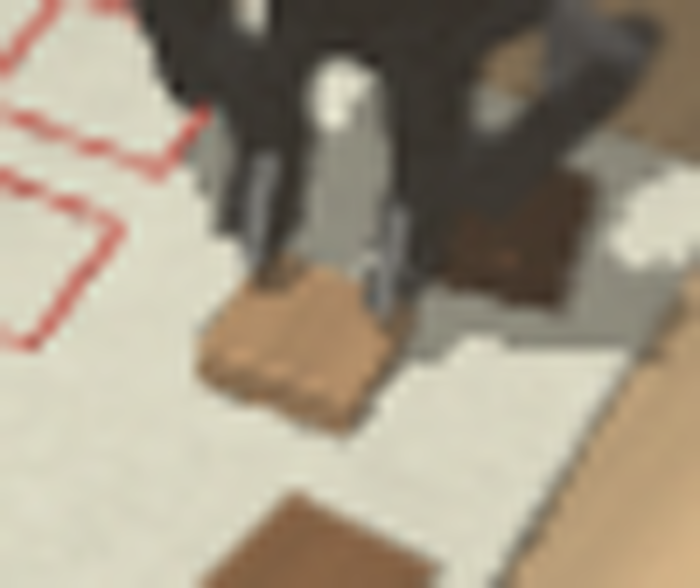

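The opening went to 25 mm, so the fingers did not get the blank. In the picture their tips end at its far edge or top, so my tip position is off in z or y. I'll lift, shut the fingers and look at the tip over a clear part of the board.

```bash
python3 -m handwheel '[[0.7,0,0,0.04,0],[1,0.015,0.025,0.045,0],[1,0.03,0.055,0.045,0],[1,0.03,0.055,0.02,0],[1,0.03,0.055,0.02,0]]' 25
python3 -m handwheel '[[1,0,0,0,0],[1,0,0,0,0],[1,0,0,0,0]]'
python3 - <<'E'
from h import *
s=cam("side"); crop(s,330,150,400,215,10,"e1.png"); o=get_obs(); print(o["ee_pos"],o["opening"]); P=o["ee_pos"]
print(((proj(s,[P,P-[0,0,P[2]-.012]])-[330,150])*10).round())
E
```

```text
time: 5.5
ee_pos: [0.5478, -0.156, 0.032]
tcp_rot: [-180.0, 0.1, 7.9]
wrist_force: [-0.5, -0.3, 0.1]
opening: 0.0001
time: 5.8
ee_pos: [0.548, -0.1566, 0.0328]
tcp_rot: [-180.0, 0.0, 7.9]
wrist_force: [0.2, 0.2, -0.4]
opening: -0.0001
[ 0.54800434 -0.15654607  0.03274354] -0.0002497699601672774
[[292. 457.]
 [286. 501.]]
```

View pics/e1.png

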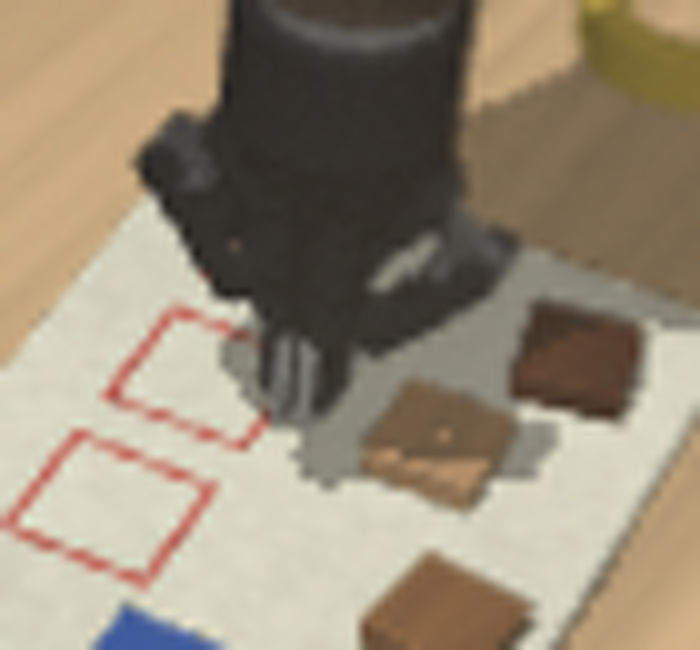

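The shut tip appears at (300,415), but the pose projects to (292,457). That is either about 19 mm in height or a shift in y. I'll probe down gently to tell which.

```bash
python3 -m handwheel '[[1,0,0,-0.006,0],[1,0,0,-0.012,0],[1,0,0,-0.016,0],[1,0,0,-0.018,0],[1,0,0,-0.018,0]]' 25
python3 - <<'E'
from h import *
s=cam("side"); crop(s,330,150,400,215,10,"e2.png"); o=get_obs(); print(o["ee_pos"],o["wrist_force"]); P=o["ee_pos"]
print(((proj(s,[P])-[330,150])*10).round())
E
```

```text
time: 6.35
ee_pos: [0.5477, -0.1564, 0.0142]
tcp_rot: [-180.0, 0.1, 7.9]
wrist_force: [0.6, 0.7, 0.7]
opening: 0.0001
[ 0.54789688 -0.15648644  0.01456392] [-0.24136963 -0.34536239  0.33091645]
[[287. 495.]]
```

View pics/e2.png

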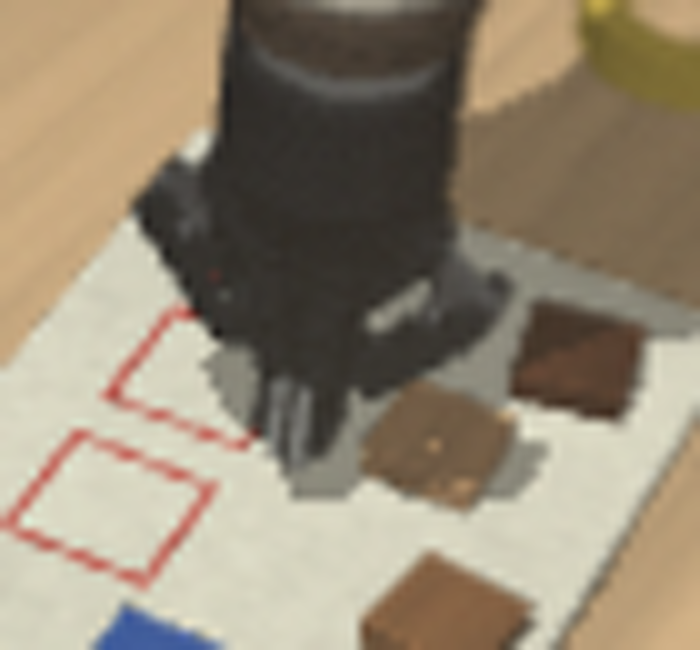

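```bash
python3 -m handwheel '[[1,0,0,-0.003,0],[1,0,0,-0.006,0],[1,0,0,-0.008,0],[1,0,0,-0.008,0]]' 25
python3 - <<'E'
from h import *
o=get_obs(); print(o["ee_pos"],o["wrist_force"])
E
```

```text
time: 6.8
ee_pos: [0.5476, -0.1564, 0.0061]
tcp_rot: [-180.0, 0.1, 7.9]
wrist_force: [0.5, -0.1, -0.1]
opening: -0.0003
[ 0.54764081 -0.15638792  0.00610552] [ 0.45608663 -0.0515153  -0.10426275]
```

```bash
python3 -m handwheel '[[1,0,0,-0.002,0],[1,0,0,-0.003,0],[1,0,0,-0.003,0]]' 25
python3 - <<'E'
from h import *
s=cam("side"); crop(s,330,150,400,215,10,"e3.png"); o=get_obs(); print(o["ee_pos"],o["wrist_force"]); P=o["ee_pos"]
print(((proj(s,[P])-[330,150])*10).round())
E
```

```text
time: 7.1
ee_pos: [0.5476, -0.1564, 0.0029]
tcp_rot: [-180.0, 0.1, 7.9]
wrist_force: [0.0, 0.0, 0.3]
opening: -0.0
[ 0.54762227 -0.15642015  0.00306193] [-0.36043142  0.95840836  0.39718386]
[[284. 520.]]
```

View pics/e3.png

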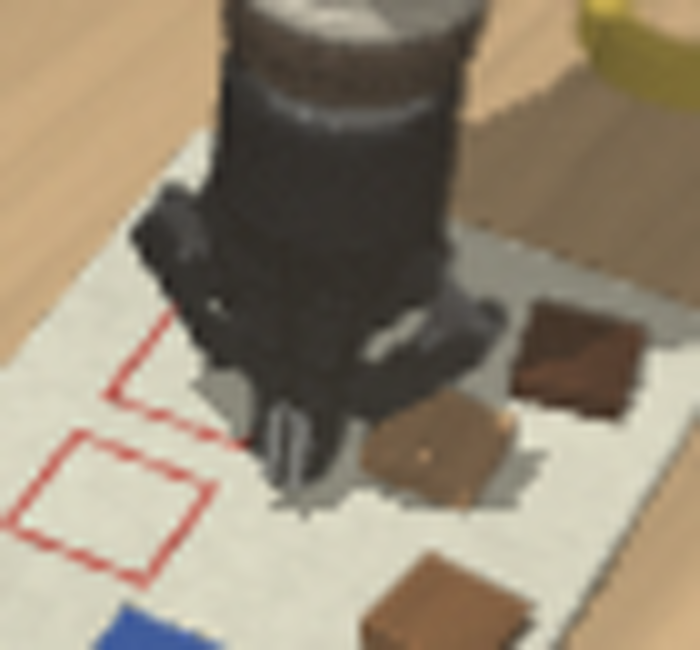

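```bash
python3 -m handwheel '[[1,0,0,-0.002,0],[1,0,0,-0.004,0],[1,0,0,-0.004,0]]' 25
python3 -m handwheel '[[1,0,0,-0.001,0],[1,0,0,-0.002,0],[1,0,0,-0.002,0]]' 25
python3 -m handwheel '[[1,0,0,-0.001,0],[1,0,0,-0.002,0],[1,0,0,-0.002,0]]' 25
```

```text
time: 7.45
ee_pos: [0.5474, -0.1563, -0.0013]
tcp_rot: [-179.9, 0.1, 7.9]
wrist_force: [-0.4, -0.4, 0.0]
opening: -0.0001
time: 7.75
ee_pos: [0.5473, -0.1563, -0.0035]
tcp_rot: [-179.9, 0.1, 7.9]
wrist_force: [0.6, 0.5, 0.9]
opening: -0.0001
time: 8.05
ee_pos: [0.5472, -0.1563, -0.0057]
tcp_rot: [-179.9, 0.1, 7.9]
wrist_force: [0.1, 0.1, -0.9]
opening: -0.0002
```

```bash
python3 -m handwheel '[[1,0,0,-0.001,0],[1,0,0,-0.0015,0],[1,0,0,-0.0015,0]]' 25
python3 -m handwheel '[[1,0,0,-0.001,0],[1,0,0,-0.0015,0],[1,0,0,-0.0015,0]]' 25
python3 - <<'E'
from h import *
s=cam("side"); crop(s,330,150,400,215,10,"e4.png"); o=get_obs(); print(o["ee_pos"],o["wrist_force"]); P=o["ee_pos"]
print(((proj(s,[P])-[330,150])*10).round())
E
```

```text
time: 8.35
ee_pos: [0.5472, -0.1563, -0.0073]
tcp_rot: [-179.9, 0.1, 7.9]
wrist_force: [0.6, -0.8, 0.3]
opening: 0.0002
time: 8.65
ee_pos: [0.5471, -0.1562, -0.0089]
tcp_rot: [-179.9, 0.2, 7.9]
wrist_force: [0.5, -0.5, 0.7]
opening: 0.0001
[ 0.54713101 -0.1562709  -0.00885204] [-0.16725489  0.07386703  0.08373929]
[[282. 545.]]
```

View pics/e4.png

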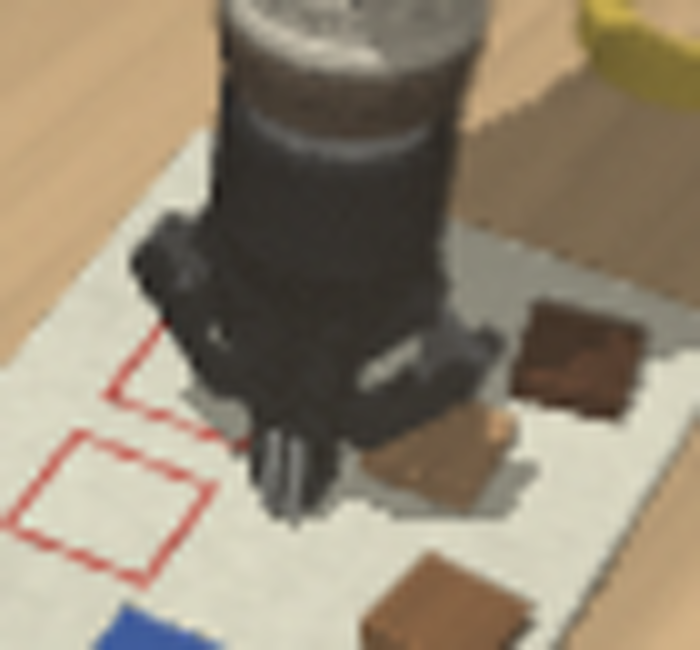

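```bash
python3 - <<'E'
from h import *
s=cam("side")
for z in (.006,.012,.016): print(z,onz(s,[[330+29.3,150+51.8]],z))
E
python3 -m handwheel '[[1,0,0,-0.001,0],[1,0,0,-0.002,0],[1,0,0,-0.002,0]]' 25
```

```text
0.006 [[ 0.54436095 -0.15636354  0.006     ]]
0.012 [[ 0.54154368 -0.15095098  0.012     ]]
0.016 [[ 0.53966549 -0.14734261  0.016     ]]
time: 9.05
ee_pos: [0.5471, -0.1562, -0.011]
tcp_rot: [-179.9, 0.2, 7.9]
wrist_force: [-0.1, 0.3, 0.2]
opening: 0.0003
```

```bash
python3 -m handwheel '[[1,0,0,-0.001,0],[1,0,0,-0.0015,0],[1,0,0,-0.0015,0]]' 25
python3 -m handwheel '[[1,0,0,-0.001,0],[1,0,0,-0.0015,0],[1,0,0,-0.0015,0]]' 25
```

```text
time: 9.35
ee_pos: [0.547, -0.1562, -0.0126]
tcp_rot: [-179.9, 0.2, 7.9]
wrist_force: [-0.5, -0.3, 0.3]
opening: -0.0002
time: 9.65
ee_pos: [0.5472, -0.1563, -0.0133]
tcp_rot: [-179.9, 0.1, 7.9]
wrist_force: [-3.5, 0.8, 6.0]
opening: -0.0001
```

Contact comes at a reported z of −0.0128, while the board top is at 0.012. So the fingers end about 25 mm above the reported TCP, and xy agrees within about 3 mm. I'll use z = −0.012 for the grasp.

```bash
python3 -m handwheel '[[1,0,0,0.03,0],[0.6,-0.005,-0.01,0.06,0],[0.3,-0.0255,-0.054,0.06,0],[0.3,-0.0255,-0.054,0.06,0],[0.3,-0.0255,-0.054,0.06,0]]' 25
python3 -m handwheel '[[0.3,0,0,-0.03,0],[0.3,0,0,-0.05,0],[0.3,0,0,-0.059,0],[0.3,0,0,-0.059,0]]' 25
python3 - <<'E'
from h import *
s=cam("side"); crop(s,330,150,400,215,10,"e5.png"); o=get_obs(); print(o["ee_pos"],o["wrist_force"])
E
```

```text
time: 10.15
ee_pos: [0.5213, -0.2111, 0.0467]
tcp_rot: [-179.9, 0.1, 7.8]
wrist_force: [0.7, -0.3, 0.5]
opening: 0.0578
time: 10.55
ee_pos: [0.5206, -0.21, -0.0137]
tcp_rot: [-179.8, 0.3, 7.8]
wrist_force: [-0.1, 0.1, 0.4]
opening: 0.0595
[ 0.52126536 -0.21039703 -0.0124381 ] [ 1.14937835 -0.53903621  0.00906994]
```

View pics/e5.png

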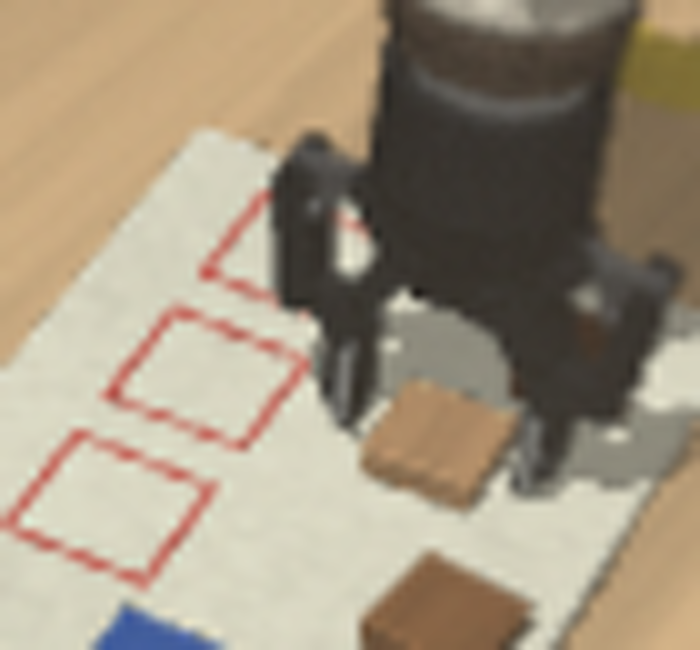

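The fingers now straddle the pale blank properly, with tips at (345,425) and (530,490) either side of it. Closing.

```bash
python3 -m handwheel '[[0.45,0,0,0,0],[0.6,0,0,0,0],[0.7,0,0,0,0],[0.7,0,0,0,0]]' 20
python3 - <<'E'
from h import *
s=cam("side"); crop(s,330,150,400,215,10,"e6.png"); o=get_obs(); print(o["ee_pos"],o["wrist_force"],o["opening"])
E
```

```text
time: 11.0
ee_pos: [0.5222, -0.2105, -0.0111]
tcp_rot: [-179.9, 0.0, 7.8]
wrist_force: [0.4, 1.1, 7.4]
opening: 0.0414
[ 0.52217129 -0.21051645 -0.01111915] [-0.13091986  0.88369217  6.99886998] 0.04144457796882729
```

View pics/e6.png

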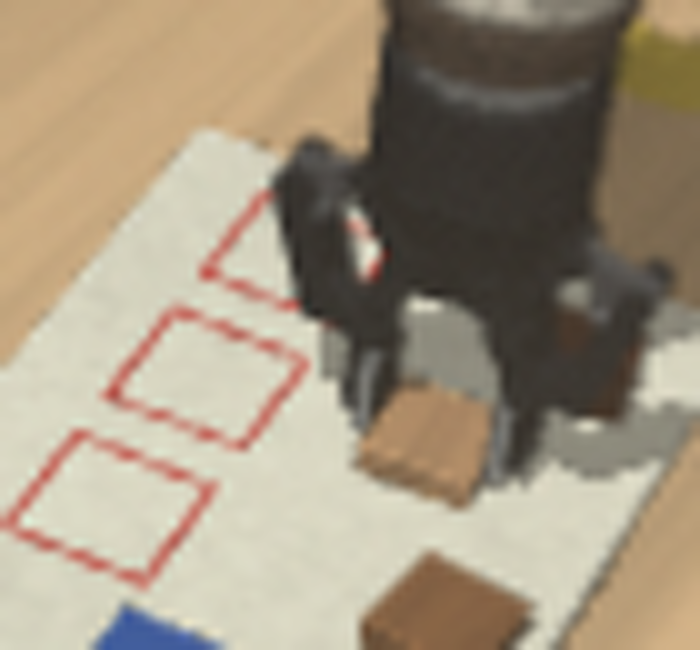

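It is held at 41.4 mm. I'll lift it a few mm and carry it to the middle place.

```bash
python3 -m handwheel '[[0.7,0,0,0.004,0],[0.7,0.04,0.007,0.004,0],[0.7,0.085,0.014,0.004,0],[0.7,0.085,0.014,0.004,0],[0.7,0.085,0.014,0.003,0]]'
python3 -m handwheel '[[0.7,0,0,0,0]]'
python3 - <<'E'
from h import *
s=cam("side"); crop(s,330,150,400,215,10,"e7.png"); o=get_obs(); print(o["ee_pos"],o["wrist_force"],o["opening"],o["tcp_rot"])
E
```

```text
time: 11.55
ee_pos: [0.6074, -0.1962, -0.0088]
tcp_rot: [-179.9, 0.1, 7.9]
wrist_force: [-0.7, -0.5, -0.0]
opening: 0.0413
time: 11.65
ee_pos: [0.6066, -0.1963, -0.0089]
tcp_rot: [-179.9, 0.2, 7.9]
wrist_force: [0.1, 0.3, -0.5]
opening: 0.0414
[ 0.60655913 -0.19634827 -0.00878732] [ 0.02053904  0.37783269 -0.71499579] 0.041319354021833565 [-1.79913897e+02  1.54335242e-01  7.86157438e+00]
```

View pics/e7.png

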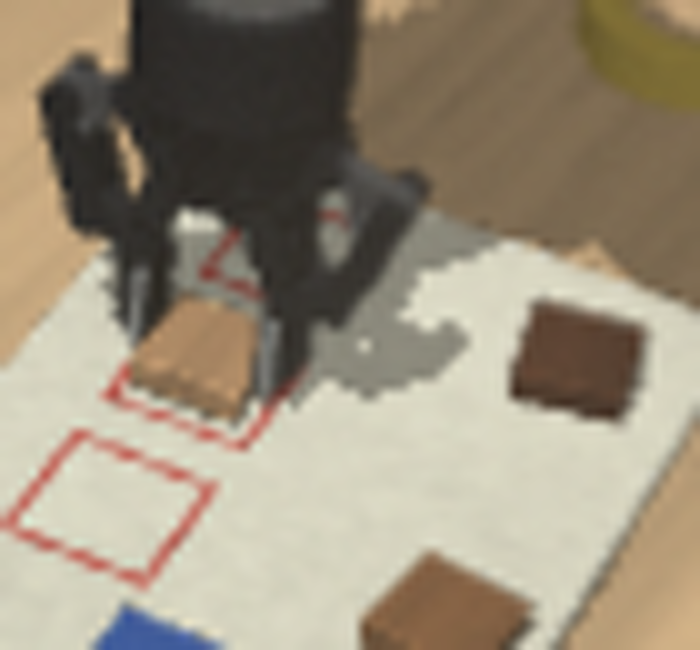

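It sits inside the outline in the picture. I'll lower, release, and move on to the mid-brown blank.

```bash
python3 -m handwheel '[[0.7,0.0005,0.0005,-0.003,0],[0.5,0.0005,0.0005,-0.003,0],[0.3,0.0005,0.0005,-0.002,0],[0.3,0,0,0.02,0],[0.3,0,0,0.06,0]]'
python3 -m handwheel '[[0.3,-0.045,0.02,0,-5],[0.3,-0.09,0.04,0,-10],[0.3,-0.131,0.058,0,-10],[0.3,-0.131,0.058,0,-10],[0.3,-0.131,0.058,0,-10]]'
python3 - <<'E'
from h import *
t=cam("top");s=cam("side");crop(s,310,150,410,235,7,"f1.png"); crop(t,318,165,416,246,7,"f2.png"); o=get_obs(); print(o["ee_pos"],o["tcp_rot"])
find_blanks(t)
E
```

```text
time: 12.2
ee_pos: [0.6045, -0.1959, 0.0491]
tcp_rot: [-179.8, 0.4, 7.8]
wrist_force: [0.0, -0.1, -0.3]
opening: 0.0597
time: 12.7
ee_pos: [0.4733, -0.1378, 0.05]
tcp_rot: [-179.8, 0.3, -2.1]
wrist_force: [-0.3, -0.4, 0.0]
opening: 0.0595
[ 0.47457619 -0.13832302  0.04987838] [-179.8092552     0.31929657   -2.15640154]
```

View pics/f1.png

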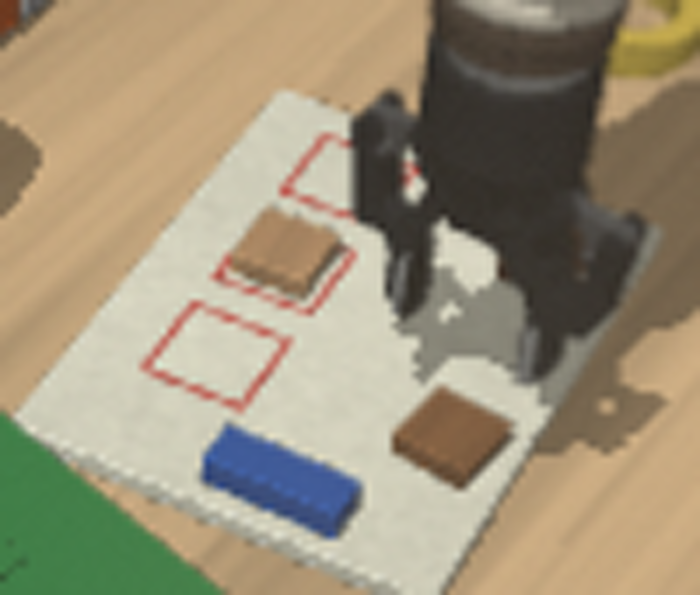

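View pics/f2.png

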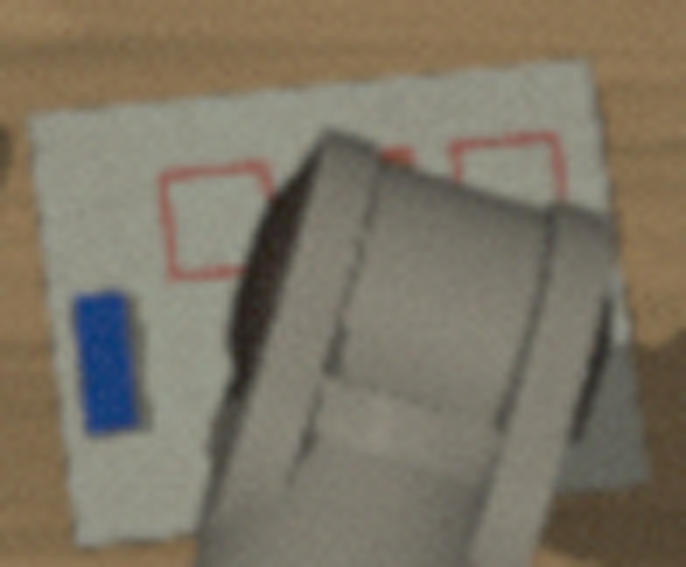

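```bash
python3 -m handwheel '[[0.3,0.001,0,-0.03,0],[0.3,0.001,0,-0.05,0],[0.3,0.001,0,-0.061,0],[0.3,0.001,0,-0.061,0],[0.5,0.001,0,-0.061,0]]'
python3 -m handwheel '[[0.6,0,0,0,0],[0.7,0,0,0,0],[0.7,0,0,0,0]]'
python3 - <<'E'
from h import *
s=cam("side");crop(s,310,150,410,235,7,"f3.png"); o=get_obs(); print(o["ee_pos"],o["tcp_rot"])
E
```

```text
time: 13.3
ee_pos: [0.4762, -0.1386, -0.0106]
tcp_rot: [-179.8, 0.3, -2.2]
wrist_force: [0.0, 0.7, 0.3]
opening: 0.0466
time: 13.6
ee_pos: [0.4767, -0.1387, -0.0099]
tcp_rot: [-179.8, 0.2, -2.2]
wrist_force: [-0.2, 0.2, -0.2]
opening: 0.0416
[ 0.47647825 -0.1386502  -0.01012348] [-179.826675      0.26472665   -2.16028776]
```

View pics/f3.png

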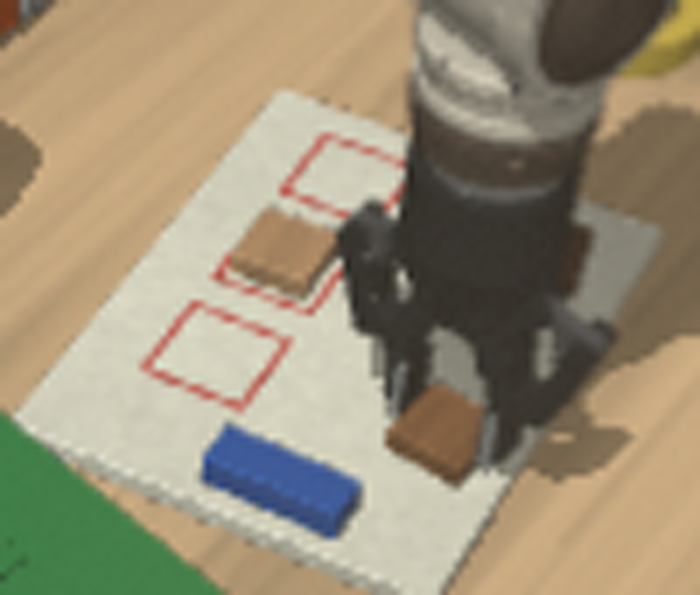

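```bash
python3 -m handwheel '[[0.7,0,0,0.005,0],[0.7,0.04,0.004,0.005,5],[0.7,0.085,0.01,0.005,9.5],[0.7,0.122,0.017,0.005,9.5],[0.7,0.122,0.017,0.003,9.5]]'
python3 -m handwheel '[[0.7,0,0,0,0],[0.7,0,0,0,0]]'
python3 - <<'E'
from h import *
s=cam("side");crop(s,310,150,410,235,7,"f4.png"); o=get_obs(); print(o["ee_pos"],o["tcp_rot"])
E
```

```text
time: 14.15
ee_pos: [0.6021, -0.1208, -0.0075]
tcp_rot: [-179.8, 0.2, 7.4]
wrist_force: [-1.4, 0.0, -0.9]
opening: 0.0412
time: 14.35
ee_pos: [0.6017, -0.1208, -0.0075]
tcp_rot: [-179.8, 0.2, 7.4]
wrist_force: [-0.8, 0.0, -0.1]
opening: 0.0416
[ 0.60150589 -0.12089559 -0.00721469] [-179.83238793    0.19097223    7.42134047]
```

View pics/f4.png

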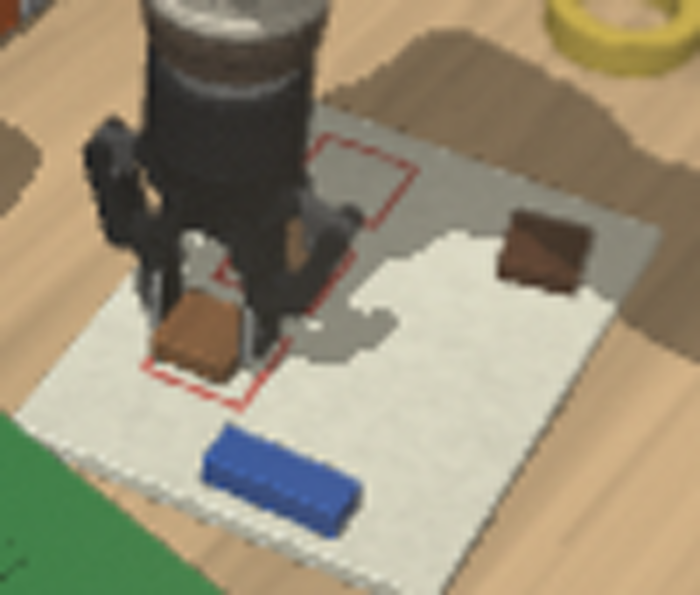

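```bash
python3 -m handwheel '[[0.7,-0.003,0,0,0],[0.7,-0.003,0,-0.003,0],[0.7,-0.003,0,-0.003,0]]'
python3 -m handwheel '[[0.5,0,0,0,0],[0.3,0,0,0.001,0],[0.3,0,0,0.02,0],[0.3,0,0,0.06,0],[0.3,0,0,0.06,0]]'
```

```text
time: 14.7
ee_pos: [0.5981, -0.1211, -0.01]
tcp_rot: [-179.8, 0.2, 7.4]
wrist_force: [1.4, 1.1, 0.0]
opening: 0.0417
time: 15.2
ee_pos: [0.6006, -0.1216, 0.0556]
tcp_rot: [-180.0, -0.2, 7.4]
wrist_force: [0.9, 0.1, 0.1]
opening: 0.0598
```

```bash
python3 -m handwheel '[[0.3,-0.025,-0.04,0,5],[0.3,-0.05,-0.08,0,11],[0.3,-0.075,-0.12,0,11],[0.3,-0.0945,-0.1555,0,11],[0.3,-0.0945,-0.1555,0,11]]'
python3 -m handwheel '[[0.3,0,0,0,0]]'
python3 - <<'E'
from h import *
t=cam("top");s=cam("side");crop(s,310,150,410,235,7,"f5.png"); crop(t,318,165,416,246,7,"f6.png"); o=get_obs(); print(o["ee_pos"],o["tcp_rot"])
find_blanks(t)
E
```

```text
time: 15.7
ee_pos: [0.504, -0.2808, 0.0557]
tcp_rot: [180.0, -0.2, 18.1]
wrist_force: [0.5, 0.0, -0.2]
opening: 0.0597
time: 15.8
ee_pos: [0.5037, -0.2814, 0.0557]
tcp_rot: [180.0, -0.2, 18.0]
wrist_force: [-0.5, -0.2, -0.6]
opening: 0.0598
[ 0.50417887 -0.28058457  0.05568041] [179.96614351  -0.21763458  18.13590187]
blank px [393.1 222.6] cen [ 504.8 -275.6] size [35.7 36.7] ang 17.4 meanV 61
blank px [349.3 194.2] cen [ 601.2 -122.3] size [43.  50.8] ang 7.5 meanV 96
blank px [370.2 192.3] cen [ 610.1 -196.5] size [46.7 51.3] ang 8.1 meanV 116
```

View pics/f5.png

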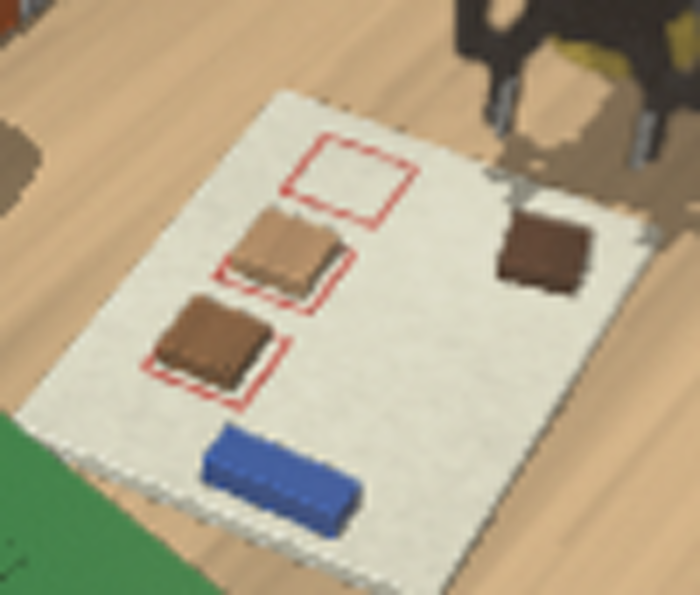

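View pics/f6.png

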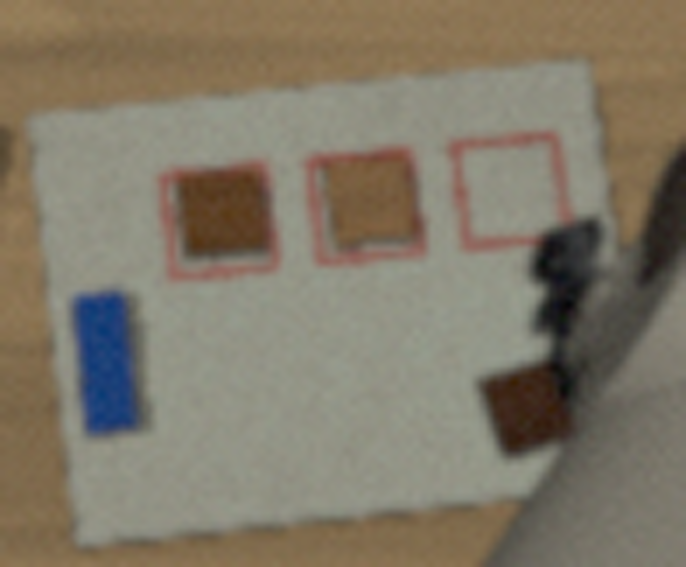

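Mid-brown and pale sit in their outlines, about 1–2 mm off after parallax. Next is the dark blank.

```bash
python3 -m handwheel '[[0.3,0.001,0.003,-0.03,0],[0.3,0.001,0.003,-0.055,0],[0.3,0.001,0.003,-0.067,0],[0.3,0.001,0.003,-0.067,0],[0.5,0.001,0.003,-0.067,0]]'
python3 -m handwheel '[[0.6,0,0,0,0],[0.7,0,0,0,0],[0.7,0,0,0,0]]'
python3 - <<'E'
from h import *
s=cam("side");crop(s,310,150,410,235,7,"f7.png"); o=get_obs(); print(o["ee_pos"],o["tcp_rot"])
E
```

```text
time: 16.4
ee_pos: [0.5058, -0.2774, -0.0105]
tcp_rot: [179.9, -0.2, 18.2]
wrist_force: [0.0, 0.2, -0.9]
opening: 0.0467
time: 16.7
ee_pos: [0.5063, -0.2776, -0.0096]
tcp_rot: [179.9, -0.3, 18.2]
wrist_force: [0.3, 0.8, -0.2]
opening: 0.0414
[ 0.50613111 -0.27754073 -0.00985557] [179.89815699  -0.28261816  18.17641945]
```

View pics/f7.png

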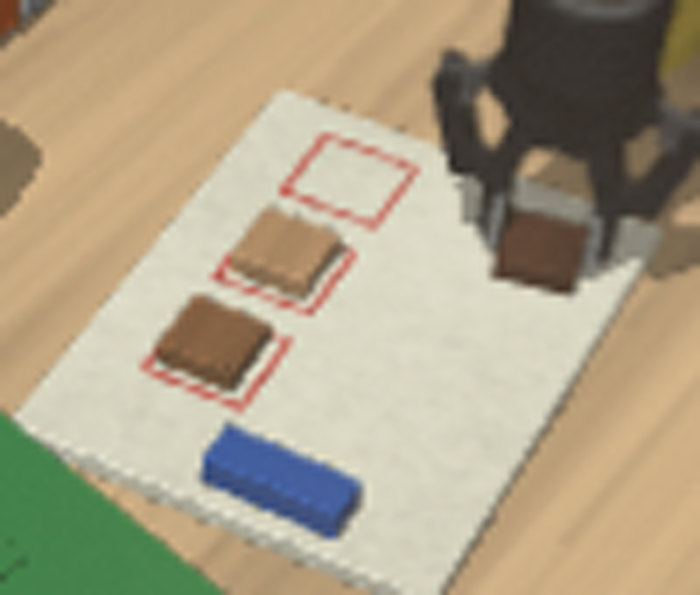

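```bash
python3 -m handwheel '[[0.7,0,0,0.005,0],[0.7,0.035,0.002,0.005,-5],[0.7,0.075,0.004,0.005,-10.7],[0.7,0.1095,0.006,0.005,-10.7],[0.7,0.1095,0.006,0.003,-10.7]]'
python3 -m handwheel '[[0.7,0,0,0,0],[0.7,0,0,0,0]]'
```

```text
time: 17.25
ee_pos: [0.619, -0.2709, -0.0072]
tcp_rot: [179.9, -0.4, 7.6]
wrist_force: [-0.9, 0.3, -0.5]
opening: 0.0413
time: 17.45
ee_pos: [0.6186, -0.271, -0.0072]
tcp_rot: [179.9, -0.3, 7.6]
wrist_force: [-0.6, -0.9, 0.0]
opening: 0.0415
```

```bash
python3 -m handwheel '[[0.7,-0.003,0,0,0],[0.7,-0.003,0,-0.003,0],[0.7,-0.003,0,-0.003,0]]'
python3 -m handwheel '[[0.5,0,0,0,0],[0.3,0,0,0.001,0],[0.3,0,0,0.02,0],[0.3,0,0,0.06,0],[0.3,0,0,0.1,0]]'
python3 -m handwheel '[[0.3,-0.04,-0.02,0.02,0],[0.3,-0.08,-0.04,0.04,0],[0.3,-0.12,-0.06,0.06,0],[0.3,-0.16,-0.08,0.06,0],[0.3,-0.2,-0.1,0.06,0]]'
cat >> h.py <<'E'
def check(c,f=6):
    """blank vs place: brown cores (red lines opened away), back at z .026; places measured empty at z .012"""
    roi=(318,170,416,246); im,H,S,V=blanks(c,roi,f=f)
    m=((H>=5)&(H<25)&(S>88)&(V<150)).astype(np.uint8)
    m=cv2.morphologyEx(m,cv2.MORPH_OPEN,np.ones((31,31)))
    PL=np.array([[617,-270],[607.2,-195.5],[597.5,-121.1]]); yb=np.deg2rad(7.43)
    R=np.array([[np.cos(yb),np.sin(yb)],[-np.sin(yb),np.cos(yb)]])
    for k in cv2.findContours(m,cv2.RETR_EXTERNAL,cv2.CHAIN_APPROX_NONE)[0]:
        if cv2.contourArea(k)<2000: continue
        P=onz(c,up2px(k.reshape(-1,2),roi,f),.026)[:,:2]*1000
        r=cv2.minAreaRect(P.astype(np.float32)); i=np.argmin(np.linalg.norm(PL-r[0],axis=1))
        print("place",i+1,"err in board axes mm",(R@(np.array(r[0])-PL[i])).round(1),"size",np.round(r[1],1),"ang err",round((r[2]-7.43+45)%90-45,1))
E
python3 - <<'E'
from h import *
t=cam("top");s=cam("side");crop(s,310,150,410,235,7,"f8.png"); crop(t,318,165,416,246,7,"f9.png"); o=get_obs(); print(o["ee_pos"],o["tcp_rot"])
check(t)
E
```

```text
time: 17.75
ee_pos: [0.6152, -0.2712, -0.0098]
tcp_rot: [179.9, -0.4, 7.5]
wrist_force: [0.5, -0.2, -0.1]
opening: 0.0415
time: 18.25
ee_pos: [0.6145, -0.271, 0.0907]
tcp_rot: [179.9, -0.3, 7.5]
wrist_force: [1.3, -0.3, 0.3]
opening: 0.0596
time: 18.75
ee_pos: [0.4132, -0.3717, 0.1517]
tcp_rot: [179.8, -0.3, 7.6]
wrist_force: [1.0, -1.6, -0.9]
opening: 0.0599
[ 0.41084838 -0.37292291  0.15167985] [179.85434214  -0.26480246   7.30607082]
place 3 err in board axes mm [ 3.2 -1.4] size [41.  42.8] ang err -5.9
place 2 err in board axes mm [ 2.6 -1.3] size [42.4 42.6] ang err -5.9
place 1 err in board axes mm [ 3.2 -0.8] size [40.2 39.5] ang err -5.9
place 2 err in board axes mm [-49.7 -12. ] size [269.9 293.4] ang err -6.2
place 3 err in board axes mm [-43.3 -25.6] size [269.  282.6] ang err -6.1
```

View pics/f8.png

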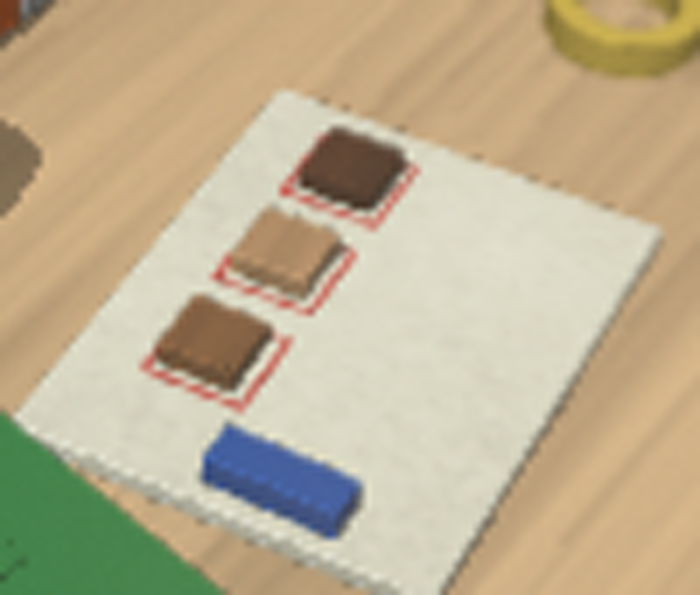

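View pics/f9.png

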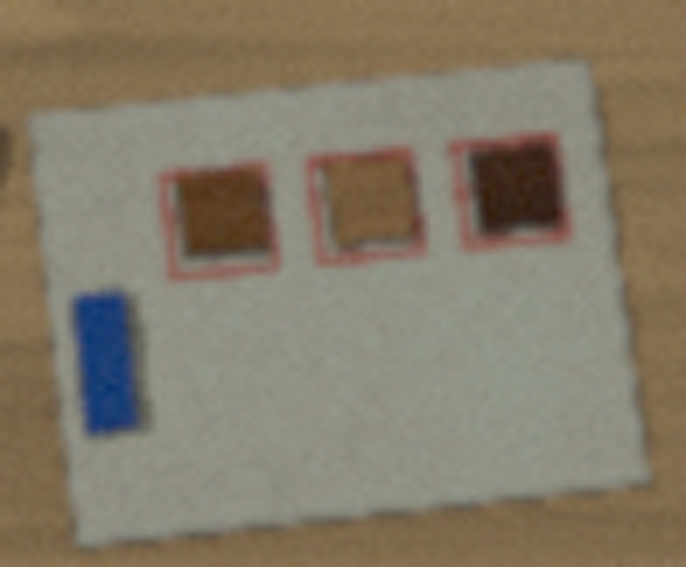

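All three blanks are in their outlines, about 3 mm from centre in the worst reading and square by eye. The constant −5.9° reading is an artefact of the square opening kernel; the earlier contour gave 0.1–0.7° error. I'll go to the handle now.

```bash
python3 -m handwheel '[[0.3,0,0.048,0.01,-5],[0.3,0.005,0.096,0.02,-10],[0.3,0.01,0.144,0.03,-15],[0.3,0.015,0.192,0.03,-18],[0.3,0.02,0.24,0.03,-18]]'
python3 -m handwheel '[[0.3,0.01,0.048,0,0],[0.3,0.02,0.094,0,0],[0.3,0.03,0.14,0,0],[0.3,0.04,0.186,0,0],[0.3,0.05,0.232,0,0]]'
python3 -m handwheel '[[0.3,0.01,0.04,0,0],[0.3,0.015,0.086,0,0],[0.3,0.015,0.086,0,0],[0.3,0.015,0.086,0,0]]'
```

```text
time: 19.35
ee_pos: [0.4311, -0.1309, 0.1823]
tcp_rot: [179.9, -0.3, -10.8]
wrist_force: [0.8, -0.9, 0.2]
opening: 0.06
time: 19.85
ee_pos: [0.4812, 0.1037, 0.1825]
tcp_rot: [179.9, -0.4, -10.8]
wrist_force: [0.7, -0.2, 0.9]
opening: 0.0599
time: 20.25
ee_pos: [0.496, 0.1909, 0.1822]
tcp_rot: [179.9, -0.3, -10.6]
wrist_force: [-0.2, 0.3, -0.6]
opening: 0.0598
```

```bash
python3 -m handwheel '[[0.3,0,-0.003,-0.03,0],[0.3,0,-0.003,-0.055,0],[0.3,0,-0.003,-0.055,0]]'
python3 - <<'E'
from h import *
t=cam("top");s=cam("side");crop(s,265,205,355,280,8,"k1.png"); crop(t,215,155,315,245,6,"k2.png");o=get_obs(); print(o["ee_pos"],o["tcp_rot"])
E
```

```text
time: 20.55
ee_pos: [0.4944, 0.1862, 0.1243]
tcp_rot: [179.7, -0.1, -10.7]
wrist_force: [0.6, -0.1, -0.4]
opening: 0.0598
[0.49588891 0.18699434 0.12792188] [179.8499683   -0.34681095 -10.69987724]
```

View pics/k1.png

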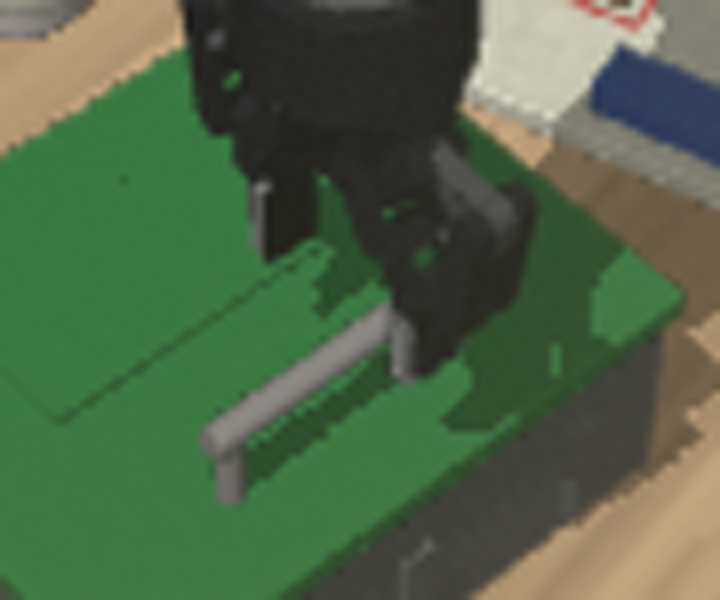

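View pics/k2.png

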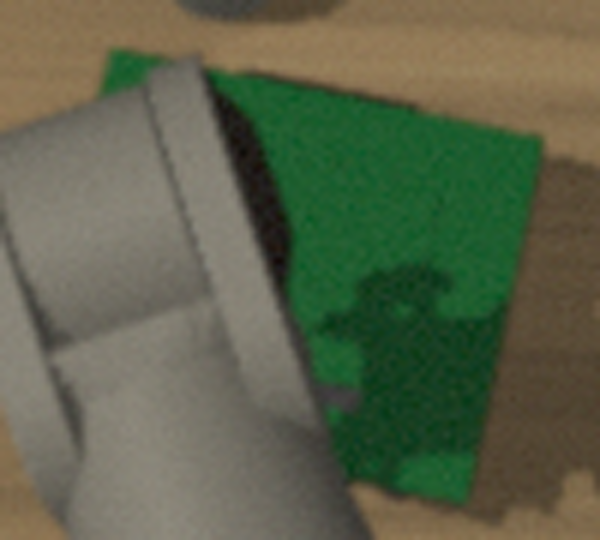

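The fingers straddle the bar from above: tips at (268,258) and (408,378), bar mid at about (343,354) in the crop. I'll descend to a reported z of 0.090.

```bash
python3 -m handwheel '[[0.3,0,0,-0.015,0],[0.3,0,0,-0.03,0],[0.3,0,0,-0.037,0],[0.3,0,0,-0.037,0]]'
python3 - <<'E'
from h import *
s=cam("side");crop(s,265,205,355,280,8,"k3.png");o=get_obs(); print(o["ee_pos"],o["wrist_force"])
E
```

```text
time: 21.05
ee_pos: [0.4951, 0.1867, 0.0894]
tcp_rot: [179.8, -0.2, -10.7]
wrist_force: [-0.3, 0.2, 0.6]
opening: 0.0599
[0.49548973 0.18683803 0.0902863 ] [-0.19430778  0.10349378  0.23595936]
```

View pics/k3.png

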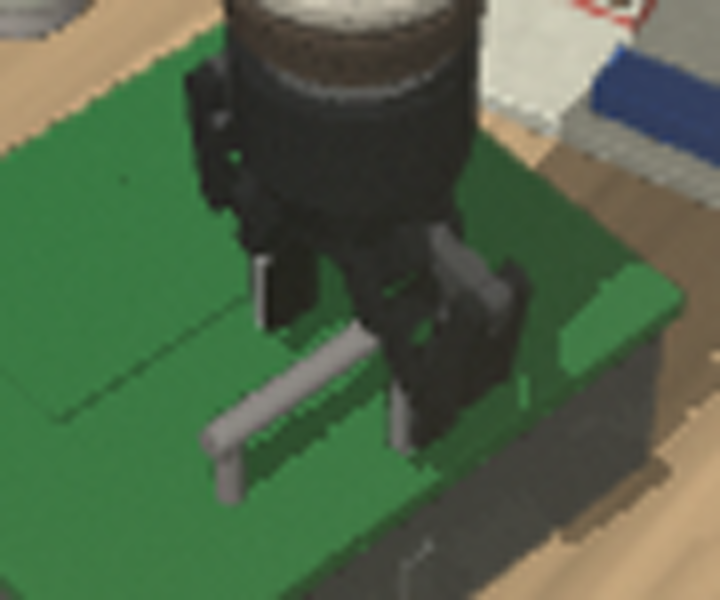

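```bash
python3 -m handwheel '[[0.5,0,0,0,0],[0.7,0,0,0,0],[0.9,0,0,0,0],[1,0,0,0,0],[1,0,0,0,0]]' 80
python3 -m handwheel '[[1,0,0,0,0],[1,0,0,0,0]]' 80
python3 - <<'E'
from h import *
s=cam("side");crop(s,265,205,355,280,8,"k4.png");o=get_obs(); print(o["ee_pos"],o["wrist_force"],o["opening"])
E
```

```text
time: 21.6
ee_pos: [0.4964, 0.1869, 0.0909]
tcp_rot: [179.8, -0.4, -10.7]
wrist_force: [4.7, -1.3, 2.5]
opening: 0.0093
time: 21.8
ee_pos: [0.4965, 0.1869, 0.091]
tcp_rot: [179.8, -0.4, -10.7]
wrist_force: [3.5, -1.8, 0.1]
opening: 0.0094
[0.49648486 0.18684801 0.0909794 ] [ 3.49868812 -0.45335909  0.80730056] 0.009349605070234544
```

View pics/k4.png

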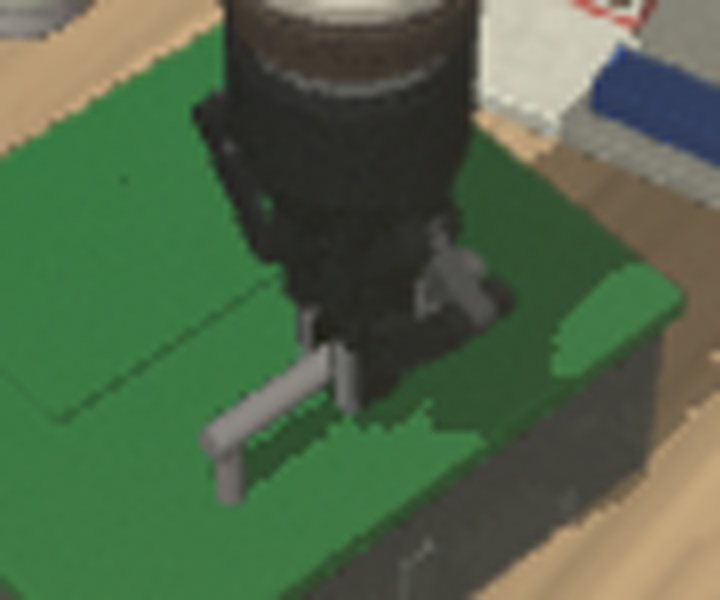

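It grips the bar (opening 9.4 mm at 80 N). I'll pull slowly along the lid's arc.

```bash
python3 -m handwheel '[[1,0.0003,0,0.001,0],[1,0.0006,0,0.002,0],[1,0.001,0,0.003,0],[1,0.0013,0,0.004,0],[1,0.0013,0,0.004,0]]' 100
python3 -m handwheel '[[1,0.0003,0,0.001,0],[1,0.0006,0,0.002,0],[1,0.001,0,0.003,0],[1,0.0013,0,0.004,0],[1,0.0013,0,0.004,0]]' 100
```

```text
time: 22.35
ee_pos: [0.4971, 0.1867, 0.0936]
tcp_rot: [179.8, -0.3, -10.7]
wrist_force: [4.3, 0.4, -17.0]
opening: 0.0088
time: 22.85
ee_pos: [0.4984, 0.1864, 0.098]
tcp_rot: [179.8, -0.3, -10.7]
wrist_force: [3.0, -2.7, -5.7]
opening: 0.0085
```

```bash
python3 -m handwheel '[[1,0.0006,0,0.002,0],[1,0.0012,0,0.004,0],[1,0.0019,-0.0003,0.006,0],[1,0.0026,-0.0005,0.008,0],[1,0.0026,-0.0005,0.008,0]]' 100
python3 -m handwheel '[[1,0.0006,0,0.002,0],[1,0.0014,0,0.004,0],[1,0.0022,-0.0004,0.006,0],[1,0.003,-0.0006,0.008,0],[1,0.003,-0.0006,0.008,0]]' 100
python3 -m handwheel '[[1,0,0,0,0],[1,0,0,0,0],[1,0,0,0,0]]' 100
python3 - <<'E'
from h import *
t=cam("top");s=cam("side");cv2.imwrite("pics/l_s.png",s["color"]);crop(s,225,160,415,310,4,"l1.png");o=get_obs(); print(o["ee_pos"],o["wrist_force"],o["qd"]); crop(t,215,155,425,275,3.8,"l2.png"); check(t)
E
```

```text
time: 23.35
ee_pos: [0.5018, 0.1859, 0.1074]
tcp_rot: [179.8, -0.4, -10.7]
wrist_force: [5.3, -2.7, -8.3]
opening: 0.0086
time: 23.85
ee_pos: [0.506, 0.1852, 0.1173]
tcp_rot: [179.9, -0.6, -10.8]
wrist_force: [4.7, -3.1, -1.9]
opening: 0.0087
time: 24.15
ee_pos: [0.5067, 0.1851, 0.1186]
tcp_rot: [179.9, -0.7, -10.8]
wrist_force: [4.1, -4.3, -2.6]
opening: 0.0085
[0.50666311 0.18505781 0.11856764] [ 3.46909806 -4.05230594 -2.6796039 ] [-0.01914192 -0.0093191  -0.06061781 -0.06619607 -0.08065201 -0.03485928]
place 3 err in board axes mm [-108.4  105.6] size [111.5  35.6] ang err -6.2
place 3 err in board axes mm [ 2.9 -1.1] size [41.6 42.4] ang err -5.9
place 2 err in board axes mm [ 2.6 -1.3] size [42.4 42.5] ang err -5.9
place 1 err in board axes mm [ 1.7 -1. ] size [38.3 40.1] ang err -5.9
place 2 err in board axes mm [-46.7  15.9] size [269.9 349.6] ang err -6.2
```

View pics/l1.png

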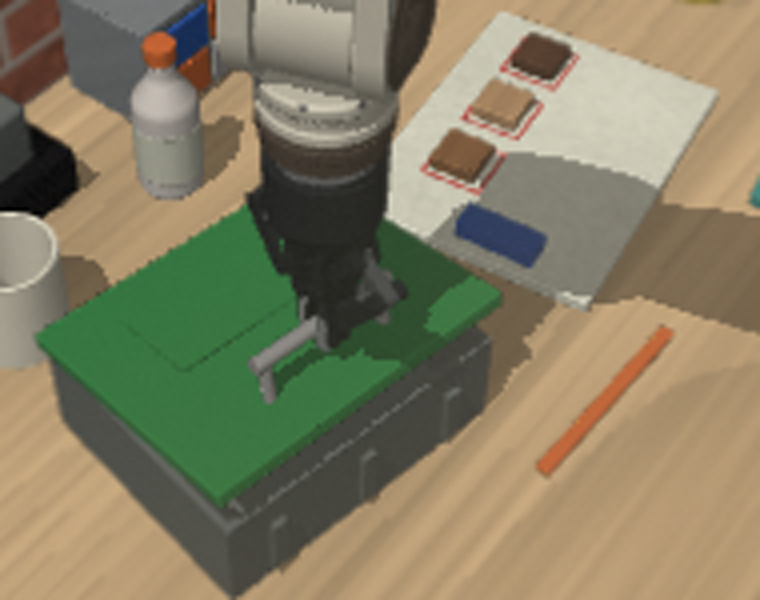

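View pics/l2.png

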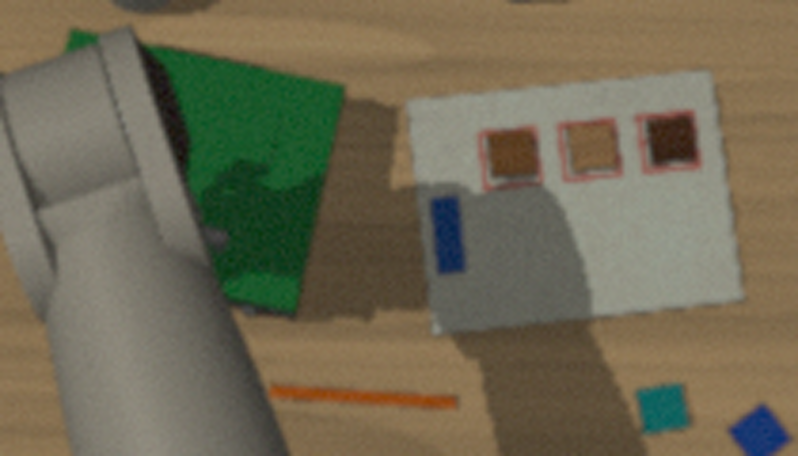

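```bash
python3 -m handwheel '[[1,-0.0008,0,-0.002,0],[1,-0.0016,0.0003,-0.004,0],[1,-0.0016,0.0003,-0.004,0],[1,-0.0016,0.0003,-0.004,0]]' 100
python3 - <<'E'
from h import *
s=cam("side");crop(s,255,240,315,310,9,"m1.png");b=cv2.imread("pics/side1.png")
cv2.imwrite("pics/m0.png",cv2.resize(b[240:310,255:315],None,fx=9,fy=9,interpolation=cv2.INTER_CUBIC))
o=get_obs(); print(o["ee_pos"],o["wrist_force"])
y=np.deg2rad(-10.5);ex=np.array([np.cos(y),np.sin(y),0])
C=np.array([.480,.315,.1])
for th in(0,.09,.12,.15,.18,.21):
    h=C+ex*.205; a=-.205;zz=.014
    P=h+ex*(a*np.cos(th)+zz*np.sin(th)); P[2]=.086-a*np.sin(th)+zz*np.cos(th)
    print(th,proj(s,[P]).round(1),((proj(s,[P])-[255,240])*9).round())
E
```

```text
time: 24.65
ee_pos: [0.505, 0.1854, 0.1148]
tcp_rot: [179.9, -0.8, -10.8]
wrist_force: [1.6, -3.6, -0.7]
opening: 0.0088
[0.50500392 0.18538385 0.11478921] [ 0.56321508 -4.49099427 -1.00541765]
0 [[282.1 291. ]] [[244. 459.]]
0.09 [[281.2 286.5]] [[236. 418.]]
0.12 [[280.8 284.8]] [[232. 403.]]
0.15 [[280.4 283.1]] [[229. 388.]]
0.18 [[279.9 281.4]] [[224. 373.]]
0.21 [[279.4 279.6]] [[219. 357.]]
```

View pics/m1.png

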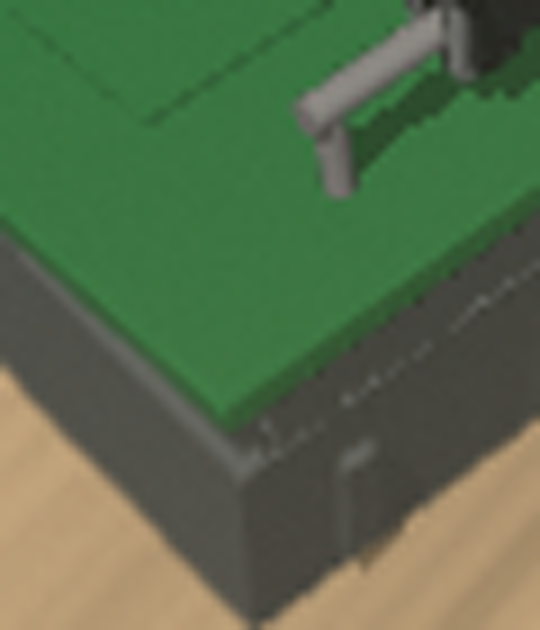

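View pics/m0.png

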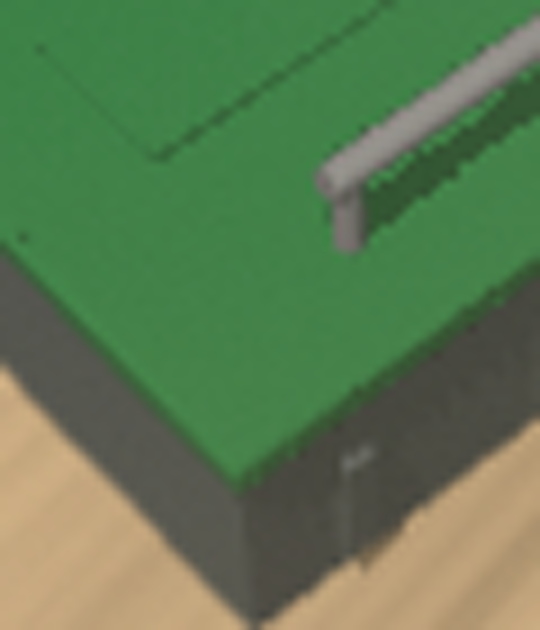

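The front corner moved from (240,478) shut to (222,410) now. The model gives about 0.145 rad, or roughly 30 mm, and the arm height agrees (+23.8 mm at the bar). I'll hold and check that it is steady.

```bash
python3 -m handwheel '[[1,0,0,0,0],[1,0,0,0,0],[1,0,0,0,0],[1,0,0,0,0],[1,0,0,0,0]]' 100
python3 -m handwheel '[[1,0,0,0,0],[1,0,0,0,0],[1,0,0,0,0],[1,0,0,0,0],[1,0,0,0,0]]' 100
python3 - <<'E'
from h import *
s=cam("side");crop(s,255,240,315,310,9,"n1.png");crop(s,310,150,410,235,7,"n2.png");print(get_obs()["qd"].round(3));cv2.imwrite("pics/n_side.png",s["color"])
E
```

```text
time: 25.2
ee_pos: [0.505, 0.1854, 0.1148]
tcp_rot: [179.9, -0.8, -10.8]
wrist_force: [1.4, -3.4, -0.4]
opening: 0.0088
time: 25.7
ee_pos: [0.505, 0.1854, 0.1148]
tcp_rot: [179.9, -0.8, -10.8]
wrist_force: [1.9, -3.6, -1.1]
opening: 0.0087
[ 0.015 -0.059 -0.058 -0.09   0.022 -0.044]
```

View pics/n_side.png

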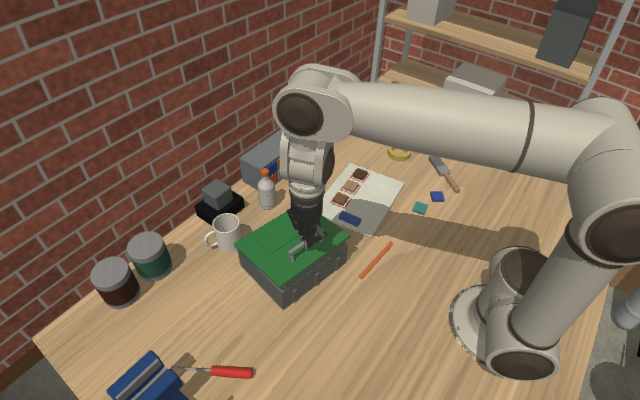

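View pics/n1.png

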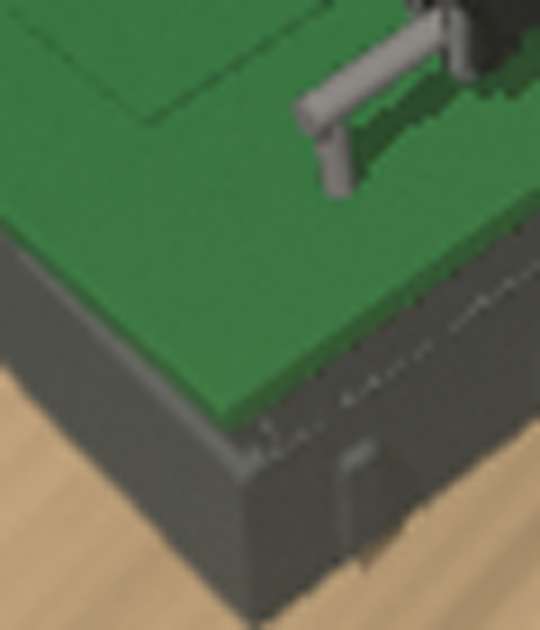

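The lid corner is unchanged at (222,410). The blanks are in their outlines at about (341,200), (350,187) and (359,175), and the pose is steady. Handing in.

```bash
python3 -c "
from workcell import job_done; print(job_done())"
```

```text
the job is handed in; nothing more can be done
None
```

The three blanks are in the red outlines, the lid's seal is broken, and I handed in with the gripper still holding the lid about 30 mm open. It took about 26 s; no verdict was reported.

- **Blanks:** I gripped each blank lightly, carried it a few mm above the board and set it down, rather than pushing it. The dark brown one is on place 1, pale on place 2, mid-brown on place 3. The last top view put each within about 3 mm of its centre.
- **Lid:** The seal gave at about 17 N. The lid overshot briefly to about 35 mm, and I eased it back. The lid-corner shift (about 0.145 rad) and the bar rise (+23.8 mm) both give about 30 mm. The gap held still for the last second.
- **Bystanders:** The last pictures show nothing visibly out of place.

Some checks failed or disagreed:
- **First grasp missed:** The fingers end about 25 mm above the reported TCP. I found this by touching the board with the shut fingers, and later moves allowed for it.
- **Heights from the two views:** These came out about 4–5 mm lower than the text says, so I used the text's heights.
- **Angle check:** My last angle reading (a constant −5.9°) comes from the image filter, so I discounted it. An earlier contour gave under 1° for the pale and mid-brown blanks. For the dark blank there is only the picture and the gripper's angle when I released it (7.5° against the board's 7.4°).
- **Wrist force while holding:** It showed only about 1 N of downward load instead of the 3 N expected.

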